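# Tighten the module clamp in cross order

## Task

With the red T-handle key, tighten the four bar-headed screws of the X clamp clockwise in two rounds: first bring all four about half-way, to their white ticks, then all four fully home, to their red ticks. In each round go in cross order (after the first screw the one diagonally opposite, then the other two), and touch the unit only with the key, never with the gripper. Then stand the key gently back upright in its grey stand, let go, and leave everything else on the bench where it is.

Things in the scene. Friction and masses are not known exactly. Their poses are not given: they have to be found in the camera images.
- unit: Power unit fixed to the bench: 160 x 160 mm finned aluminium heat sink, green board, steel X clamp over a black module, a brass bar-headed screw on a dark round collar at each end of the X. Origin: centre of its underside; z up. In order round the unit: screw1 to screw4; the diagonal pairs are 1 with 3 and 2 with 4. Collar tops 47 mm, screw tops 61 mm, all else at most 60 mm above the bench.
- key: Loose T-handle key, 110 mm tall, 0.17 to 0.35 kg, upright in its stand. Origin: under its foot; z up. Red crossbar 90 mm along x, 22 mm thick (y), 26 mm high, centred 97 mm up. Shaft 16 mm thick. Foot 42 (x) by 30 (y) by 26 mm high; slot along x, open below and at its ends, 14 mm wide, 16 deep, fits over a screw bar (crossbar parallel to bar, either way round; 0.12 rad play each way).
- stand_in (a point): Centre of the floor of the grey plastic stand of the key, fixed to the bench, 6 mm above the bench: an open pocket 58 mm along its x and 46 mm along its y, inside walls 36 mm high above the bench. The key stands in it with crossbar along the stand's x.
- parts_bin: Bystander: loose blue open bin, 100 x 75 x 50 mm; origin centre of underside.
- flux_bottle: Bystander: white bottle, 44 mm diameter, 105 mm tall; origin centre of underside.
- spool: Bystander: grey spool, 64 mm diameter, 40 mm high; origin centre of underside.
- meter: Bystander: yellow hand meter, 75 x 150 x 34 mm; origin centre of underside.
- capacitor: Bystander: dark upright capacitor can, 35 mm diameter, 50 mm high; origin centre of underside.
- driver: Bystander: orange screwdriver, 180 mm long, lying.
- coil: Bystander: copper ring coil, 52 mm diameter, 20 mm high; origin centre of underside.
- head1 (a point): Foot of the bar head of screw1, on its axis, at its collar's top (47 mm above the bench), at x 52, y 52 mm on the unit. The brass bar rises 14 mm above this point, is 34 mm long along this frame's x and 10 mm thick; a white dot marks its +x end. Turns with the screw.
- screw1 (a joint): Turn of screw1, rad, growing clockwise seen from above, 0 to 1.35 (hard stop, tight); starts at 0 to 0.15. At 0.675 (half-way) the dotted bar end points to the white tick on the collar (unit +x), at 1.35 to the red tick. Friction 0.12 N m; it stays where it is left.
- head2 (a point): Foot of the bar head of screw2, on its axis, at its collar's top (47 mm above the bench), at x 52, y -52 mm on the unit. The brass bar rises 14 mm above this point, is 34 mm long along this frame's x and 10 mm thick; a white dot marks its +x end. Turns with the screw.
- screw2 (a joint): Turn of screw2, rad, growing clockwise seen from above, 0 to 1.35 (hard stop, tight); starts at 0 to 0.15. At 0.675 (half-way) the dotted bar end points to the white tick on the collar (unit +x), at 1.35 to the red tick. Friction 0.12 N m; it stays where it is left.
- head3 (a point): Foot of the bar head of screw3, on its axis, at its collar's top (47 mm above the bench), at x -52, y -52 mm on the unit. The brass bar rises 14 mm above this point, is 34 mm long along this frame's x and 10 mm thick; a white dot marks its +x end. Turns with the screw.
- screw3 (a joint): Turn of screw3, rad, growing clockwise seen from above, 0 to 1.35 (hard stop, tight); starts at 0 to 0.15. At 0.675 (half-way) the dotted bar end points to the white tick on the collar (unit +x), at 1.35 to the red tick. Friction 0.12 N m; it stays where it is left.
- head4 (a point): Foot of the bar head of screw4, on its axis, at its collar's top (47 mm above the bench), at x -52, y 52 mm on the unit. The brass bar rises 14 mm above this point, is 34 mm long along this frame's x and 10 mm thick; a white dot marks its +x end. Turns with the screw.
- screw4 (a joint): Turn of screw4, rad, growing clockwise seen from above, 0 to 1.35 (hard stop, tight); starts at 0 to 0.15. At 0.675 (half-way) the dotted bar end points to the white tick on the collar (unit +x), at 1.35 to the red tick. Friction 0.12 N m; it stays where it is left.
Mind the look-alikes: they are no part of the job. Leave any brown or yellow look-alike of the part that bears stand_in alone.

How it is judged:
By the outcome, as a careful person would: the job done as asked, in the order asked, and still so for the second after the job is handed in, with the robot touching nothing.
It also fails if it takes over 72 s, if anything falls off the work surface, if the arm or the gripper's body presses on something with over 40 N, if the wrist force passes 120 N, or if a joint passes its speed limit or range.

## Robot

A 6-joint arm with a two-finger parallel gripper is mounted at the origin on the work surface. World frame = base frame: x ahead of the robot, y to its left, z up, the work surface at z = 0. Lengths are in m, angles in rad, forces in N, time in s.
With the tool pointing down it reaches from about 0.275 to 0.75 m from the base axis. Payload 10.2 kg.
Tool frame: the origin (TCP) lies midway between the tips of the shut fingers; the grasp point (between the pads) lies 19 mm behind it; z points along the fingers, y is the line along which they close (so a half turn about z gives the same grasp; the last joint's range is limited). The gripper opens to 88 mm and grips with 3 to 60 N. Pads are 18 mm wide; open, the fingers measure 123 mm over their backs; the gripper's body (75 mm by 187 mm) begins 45 mm behind the grasp point.
Start: joints at [-1.542, 0.313, 1.498, -0, 1.331, -0.223], TCP at [0.131, -0.508, 0.214] pointing down, gripper open.
Joint ranges: [-2.94, 2.94], [-0.97, 2.17], [0.19, 2.56], [-1.23, 4.37], [0.02, 3.11], [-2.88, 2.88]. Speed limits (rad/s): [2.39, 2.39, 3.01, 3.14, 3.14, 3.14].

## Interface

Orientations are given as a unit quaternion [x, y, z, w].
In Python, from workcell import ctrl, imaging gives the robot as it stands.
- The arm moves only by the tool drive_tool, never from a script. Its argument "commands" is one flat list of numbers, 7 for each row, row after row: the opening, from 0 (shut) to 1 (fully open), then the shift along the tool's x, y, z in units of 25 mm (1.0 is 25 mm), then the turn, a rotation vector about the tool's x, y, z in units of 6 degrees (1.0 is 6 degrees). In form: [fingers, dx, dy, dz, ax, ay, az, fingers, dx, dy, dz, ax, ay, az, ...]. A call has exactly 5 rows; each row shifts and turns the commanded pose from where the row before left it, along the tool's axes as they then stand; what a row does not reach is not made up. A row lasts 1/12 s, in which the tool goes at most 41.7 mm and 7.16 degrees, less where a joint would pass 70% of its speed; a pose out of reach is approached as far as the arm can. A call is refused whole if a number of a shift passes 1 or a number of a turn 1, either way. A call with a gripper value outside its range is refused whole. The fingers move at their own pace and stop on an object; "newtons" is the grip in N (left out, the last holds). Time passes only in rows, so rows that do not move let the fingers close, or fill a call up. It gives the time, the measured TCP pose, the force, the opening and the grip force at its end, in the units of the state.
- ctrl.state(): the state, without advancing time (a new reading comes with each control period).
- imaging.get_image(name): name is "side" or "top" or "wrist"; returns the picture (480x640x3 uint8, blue, green, red); there is no depth.
- imaging.get_calibration(name): a dict with "camera_matrix" (3x3 intrinsics, pixels), "R" (3x3) and "t" (3): a world point X has camera coordinates R X + t; the wrist camera has in their place "T_tool_cam" (4x4, takes a point from camera to tool coordinates, whose origin is the TCP and whose axes are the flange's). Camera axes: x right, y down, z forward; pixel columns grow to the right and rows downward; lengths in m; the calibration is good to about 2 mm. A picture is of the moment at which its call begins: read the wrist's pose just before it. get_calibration takes no time and is no camera call.
- ctrl.hand_in(): hands the job in; it is judged then, once.
The state is a dict: "time_s": time; "joint_positions": joint angles; "dq": joint speeds; "effort": joint torques, N m; "eef_pos": TCP position; "tool_rot": TCP orientation; "ft_force": force on the tool from outside, world axes, zero at the start; "ft_torque": the same for the moment, N m; "finger_gap": finger opening in m; "gripper_force": force on a finger pad.
Only numpy, scipy, OpenCV 4.12 (cv2) and the standard library are available. Lean on these libraries where they do the work, as an engineer would, in place of code of your own. Each camera call takes 0.05 s, during which the arm holds its last target. There are 200 camera calls.

## Working session

There is one attempt and no reset: what is moved stays moved. The work goes in short steps, Python scripts to look and compute and a tool call to move; the robot and the scene stay as the last step left them, time stands still between calls to the robot, and variables do not carry over. Pictures are saved under pics/ and viewed, at most 10 in all, crops included, and the job is handed in when it is done.

Besides the shell and the picture viewer there is one more tool, called in YAML: its name, and indented under it one key for each argument. drive_tool: Moves the arm, as the interface text tells. Its arguments: {"type":"object","properties":{"commands":{"type":"array"},"newtons":{"type":"number"}},"required":["commands"]}

```bash
ls; mkdir -p pics; python3 - <<'E'
from workcell import ctrl, imaging
import cv2,numpy as np
print(ctrl.state())
for n in ("side","top","wrist"):
    im=imaging.get_image(n); cv2.imwrite(f"pics/{n}0.png",im)
    print(n,imaging.get_calibration(n))
E
```

```text
pics
{'time_s': 0.0, 'joint_positions': array([-1.54239015e+00,  3.13415586e-01,  1.49841660e+00, -3.09632741e-05,
        1.33097883e+00, -2.23440204e-01]), 'dq': array([-1.28449352e-03, -2.26094381e-04,  1.07686674e-03,  6.27695125e-05,
        1.64369309e-03,  1.43962943e-03]), 'effort': array([-6.93156708e-04, -4.02213514e+01, -2.52266622e+01,  6.94036670e-02,
        3.52988939e-02, -9.97751249e-05]), 'eef_pos': array([ 0.13077789, -0.50817425,  0.2130864 ]), 'tool_rot': array([ 9.92081499e-01,  1.25594300e-01,  4.43465056e-05, -6.07750687e-04]), 'ft_force': array([ 0.09165264, -0.12900327,  0.06478635]), 'ft_torque': array([0.01978634, 0.04722909, 0.01755573]), 'gripper_force': 0.0, 'finger_gap': 0.08795455997935211}
side {'camera_matrix': array([[609.12228805,   0.        , 309.32882693],
       [  0.        , 609.12228805, 243.45829651],
       [  0.        ,   0.        ,   1.        ]]), 'R': array([[ 0.99939729, -0.0281738 ,  0.0202802 ],
       [ 0.00299201, -0.5121267 , -0.85890471],
       [ 0.03458464,  0.85844772, -0.51173374]]), 't': array([-0.5929396 ,  0.00782502, 
[... 266 characters left out ...]
9.76291436e-01, -2.66829012e-02, -2.14809345e-01],
       [ 2.14904177e-01, -7.04862776e-04, -9.76634885e-01]]), 't': array([-0.06759481,  0.56698134,  1.18386039])}
wrist {'camera_matrix': array([[349.55579863,   0.        , 319.61082617],
       [  0.        , 349.55579863, 239.0926353 ],
       [  0.        ,   0.        ,   1.        ]]), 'T_tool_cam': array([[-4.90329940e-04, -9.49101901e-01, -3.14968793e-01,
         8.25667341e-02],
       [ 9.99999369e-01, -7.83777404e-04,  8.05016240e-04,
         7.41044839e-04],
       [-1.01090787e-03, -3.14968199e-01,  9.49101687e-01,
        -1.70631491e-01],
       [ 0.00000000e+00,  0.00000000e+00,  0.00000000e+00,
         1.00000000e+00]])}
```

View pics/top0.png

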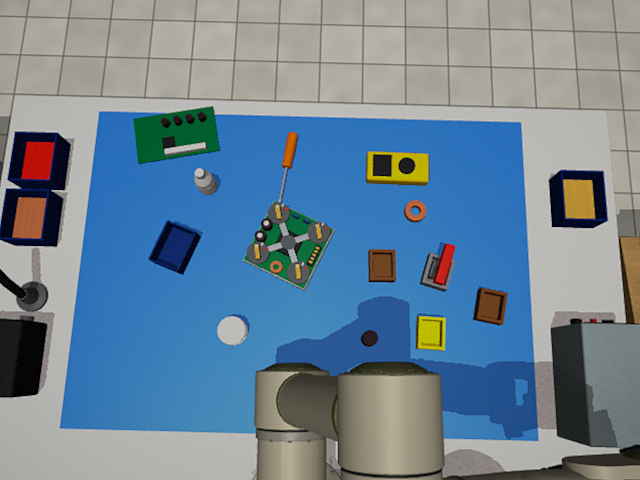

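View pics/side0.png

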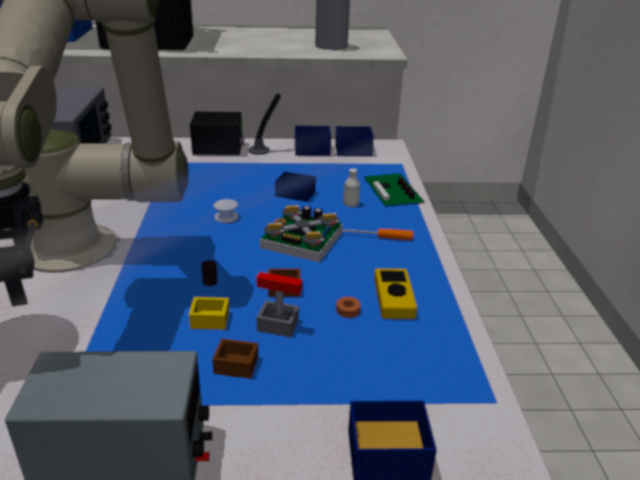

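The top view shows the red key at (445,264) in the grey stand (438,270). The look-alike stands are brown at (382,266) and (490,306) and yellow at (431,332). The unit is at (289,245). Only the grey stand holds the key and fits the description. I'll confirm that in an enlarged composite.

```bash
python3 - <<'E'
import cv2,numpy as np
t=cv2.imread('pics/top0.png');s=cv2.imread('pics/side0.png')
def c(im,x,y,w,h,k): return cv2.resize(im[y:y+h,x:x+w],None,fx=k,fy=k,interpolation=cv2.INTER_CUBIC)
A=c(t,238,198,100,100,4); B=c(t,410,230,60,75,4)[:300,:240]
C=c(s,240,260,80,80,3.75)[:300,:300]
D=c(s,250,195,100,70,4)
out=np.zeros((600,800,3),np.uint8)
out[:400,:400]=A; out[:300,410:650]=B; out[300:600,410:710]=C; 
out[400:600,:400]=cv2.resize(D,(286,200)).shape and cv2.copyMakeBorder(cv2.resize(D,(286,200)),0,0,0,114,cv2.BORDER_CONSTANT)
cv2.imwrite('pics/comp.png',out)
E
```

```text
(no output)
```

View pics/comp.png

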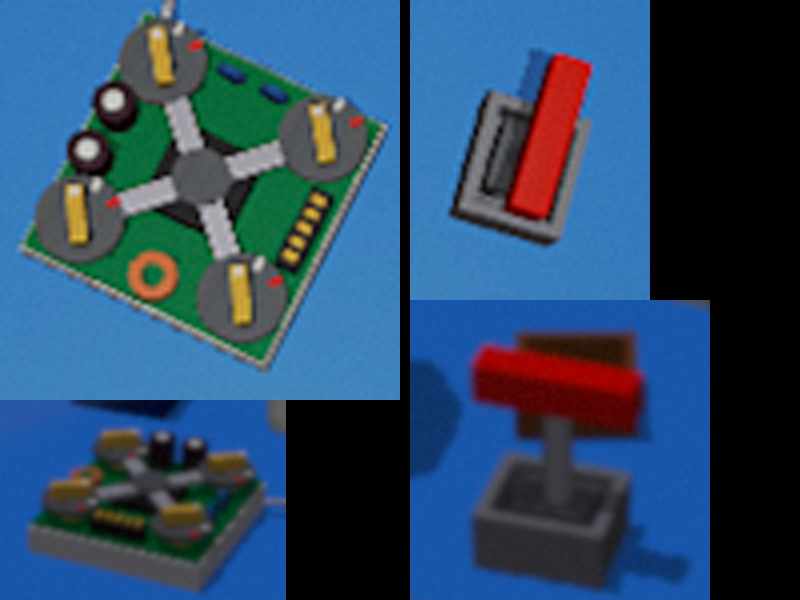

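The crop confirms it: the red crossbar's shaft goes down into the grey pocket. Screw 1 is the top collar at (279,213), 2 is at (318,232), 3 at (298,272) and 4 at (258,252). The white ticks point up-right, which is unit +x. Next I'll work out positions.

```bash
cat > h.py <<'E'
from workcell import ctrl, imaging
import cv2,numpy as np
from scipy.spatial.transform import Rotation as Rn
def cam(n,s=None):
    c=imaging.get_calibration(n); K=c['camera_matrix']
    if n!='wrist': return K,c['R'],c['t']
    s=s or ctrl.state(); T=np.eye(4);T[:3,:3]=Rn.from_quat(s['tool_rot']).as_matrix();T[:3,3]=s['eef_pos']
    M=np.linalg.inv(T@c['T_tool_cam']); return K,M[:3,:3],M[:3,3]
def onz(C,p,z):
    K,R,t=C; d=R.T@np.linalg.solve(K,[p[0],p[1],1]); o=-R.T@t
    return o+d*(z-o[2])/d[2]
def proj(C,X):
    K,R,t=C; q=K@(R@np.array(X)+t); return q[:2]/q[2]
def tri(C1,p1,C2,p2):
    P=[c[0]@np.c_[c[1],c[2]] for c in (C1,C2)]
    X=cv2.triangulatePoints(P[0],P[1],np.array(p1,float).reshape(2,1),np.array(p2,float).reshape(2,1)); return (X[:3]/X[3]).ravel()
E
python3 - <<'E'
from h import *
np.set_printoptions(precision=4,suppress=True)
T=cam('top');S=cam('side'); b=lambda x,y:(410+(x-410)/4-.4,230+y/4-.4); a=lambda x,y:(238+x/4-.4,198+y/4-.4)
c_=[onz(T,a(*p),.047) for p in((163,62),(322,138),(242,296),(80,218))]
for c in c_: print(c)
m=np.mean(c_,0);print('unit',m,[np.degrees(np.arctan2(*(c_[i]-c_[j])[[1,0]])) for i,j in((0,3),(1,2))])
d=lambda x,y:(240+(x-410)/3.75-.4,260+(y-300)/3.75-.4)
# crossbar end centres (top edge)
# top view quad top-face; side view top-face
e1=onz(T,b(573,60),.116);e2=onz(T,b(529,211),.116);print('bar',e1,e2,(e1+e2)/2,np.degrees(np.arctan2(*(e1-e2)[[1,0]])))
print('tri bar centre',tri(T,b(551,135),S,d(557,368)))
st=[onz(T,b(*p),.036) for p in((488,92),(590,120),(556,243),(452,213))];print(np.mean(st,0),st)
print('stand rim tri', tri(T,b(452,213),S,d(475,507)))
E
```

```text
[0.6419 0.0625 0.047 ]
[ 0.5991 -0.0311  0.047 ]
[0.5056 0.0115 0.047 ]
[0.5482 0.1057 0.047 ]
unit [0.5737 0.0372 0.047 ] [np.float64(-24.77986580905269), np.float64(-24.539895050026846)]
bar [ 0.5623 -0.3199  0.116 ] [ 0.479  -0.2945  0.116 ] [ 0.5207 -0.3072  0.116 ] -16.945488760413856
tri bar centre [ 0.5216 -0.3071  0.1156]
[ 0.5169 -0.3074  0.036 ] [array([ 0.5601, -0.2888,  0.036 ]), array([ 0.5452, -0.3474,  0.036 ]), array([ 0.4733, -0.3263,  0.036 ]), array([ 0.489 , -0.2672,  0.036 ])]
stand rim tri [ 0.4838 -0.2745  0.0017]
```

drive_tool:
  commands: [1, 0.856, -0.196, -0.075, 0, 0, 0, 1, 0.856, -0.196, -0.075, 0, 0, 0, 1, 0.856, -0.196, -0.075, 0, 0, 0, 1, 0.856, -0.196, -0.075, 0, 0, 0, 1, 0.856, -0.196, -0.075, 0, 0, 0]

```text
time_s: 0.57
eef_pos: [0.2291, -0.4574, 0.2229]
tool_rot: [0.992, 0.125, -0.0, -0.0]
ft_force: [-0.1, -0.5, -0.3]
finger_gap: 0.0881
gripper_force: 0.0
```

drive_tool:
  commands: [1, 0.856, -0.196, -0.075, 0, 0, 0, 1, 0.856, -0.196, -0.075, 0, 0, 0, 1, 0.856, -0.196, -0.075, 0, 0, 0, 1, 0.856, -0.196, -0.075, 0, 0, 0, 1, 0.856, -0.196, -0.075, 0, 0, 0]

```text
time_s: 0.98
eef_pos: [0.3267, -0.407, 0.2323]
tool_rot: [0.992, 0.126, -0.0, -0.0]
ft_force: [0.0, 0.1, 0.0]
finger_gap: 0.088
gripper_force: 0.0
```

drive_tool:
  commands: [1, 0.856, -0.196, -0.075, 0, 0, 0, 1, 0.856, -0.196, -0.075, 0, 0, 0, 1, 0.856, -0.196, -0.075, 0, 0, 0, 1, 0.856, -0.196, -0.075, 0, 0, 0, 1, 0.856, -0.196, -0.075, 0, 0, 0]

```text
time_s: 1.4
eef_pos: [0.4242, -0.3566, 0.2416]
tool_rot: [0.992, 0.126, -0.0, -0.0]
ft_force: [-0.0, -0.1, 0.8]
finger_gap: 0.0878
gripper_force: 0.0
```

drive_tool:
  commands: [1, 0.856, -0.196, -0.075, 0, 0, 0, 1, 0.856, -0.196, -0.075, 0, 0, 0, 1, 0.856, -0.196, -0.075, 0, 0, 0, 1, 0.856, -0.196, -0.075, 0, 0, 0, 1, 0.856, -0.196, -0.075, 0, 0, 0]

```text
time_s: 1.82
eef_pos: [0.5217, -0.3062, 0.2509]
tool_rot: [0.992, 0.126, -0.0, -0.0]
ft_force: [-0.3, 0.0, -0.2]
finger_gap: 0.0883
gripper_force: 0.0
```

drive_tool:
  commands: [1, 0, 0, 0, 0, 0, -1, 1, 0, 0, 0, 0, 0, -1, 1, 0, 0, 0, 0, 0, -1, 1, 0, 0, 0, 0, 0, -1, 1, 0, 0, 0, 0, 0, -1]

```text
time_s: 2.23
eef_pos: [0.5208, -0.3068, 0.2507]
tool_rot: [0.925, 0.38, -0.0, -0.0]
ft_force: [0.3, -1.0, 0.0]
finger_gap: 0.0883
gripper_force: 0.0
```

drive_tool:
  commands: [1, 0, 0, 0, 0, 0, -1, 1, 0, 0, 0, 0, 0, -1, 1, 0, 0, 0, 0, 0, -1, 1, 0, 0, 0, 0, 0, -1, 1, 0, 0, 0, 0, 0, -1]

```text
time_s: 2.65
eef_pos: [0.5208, -0.3068, 0.2508]
tool_rot: [0.795, 0.607, -0.0, -0.0]
ft_force: [0.3, -0.1, 0.2]
finger_gap: 0.0883
gripper_force: 0.0
```

drive_tool:
  commands: [1, 0, 0, 0, 0, 0, -1, 1, 0, 0, 0, 0, 0, -1, 1, 0, 0, 0, 0, 0, -1, 1, 0, 0, 0, 0, 0, -1, 1, 0, 0, 0, 0, 0, -1]

```text
time_s: 3.07
eef_pos: [0.5208, -0.3069, 0.2508]
tool_rot: [0.611, 0.792, 0.0, -0.0]
ft_force: [-0.3, -0.4, -0.4]
finger_gap: 0.0879
gripper_force: 0.0
```

drive_tool:
  commands: [1, 0, 0, 0, 0, 0, -1, 1, 0, 0, 0, 0, 0, -1, 1, 0, 0, 0, 0, 0, -1, 1, 0, 0, 0, 0, 0, -1, 1, 0, 0, 0, 0, 0, -1]

```text
time_s: 3.48
eef_pos: [0.5208, -0.3068, 0.2508]
tool_rot: [0.385, 0.923, 0.0, -0.0]
ft_force: [0.3, -0.1, -0.0]
finger_gap: 0.0884
gripper_force: 0.0
```

drive_tool:
  commands: [1, 0, 0, 0, 0, 0, -1, 1, 0, 0, 0, 0, 0, -1, 1, 0, 0, 0, 0, 0, -1, 1, 0, 0, 0, 0, 0, -1, 1, 0, 0, 0, 0, 0, -0.8]

```text
time_s: 3.9
eef_pos: [0.5208, -0.3068, 0.2507]
tool_rot: [0.143, 0.99, 0.0, -0.0]
ft_force: [0.3, -0.5, -0.2]
finger_gap: 0.0879
gripper_force: 0.0
```

```bash
python3 - <<'E'
from h import *
s=ctrl.state();im=imaging.get_image('wrist');cv2.imwrite('pics/w1.png',im)
import pickle;pickle.dump(s,open('pics/w1.pkl','wb'))
E
```

```text
(no output)
```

View pics/w1.png

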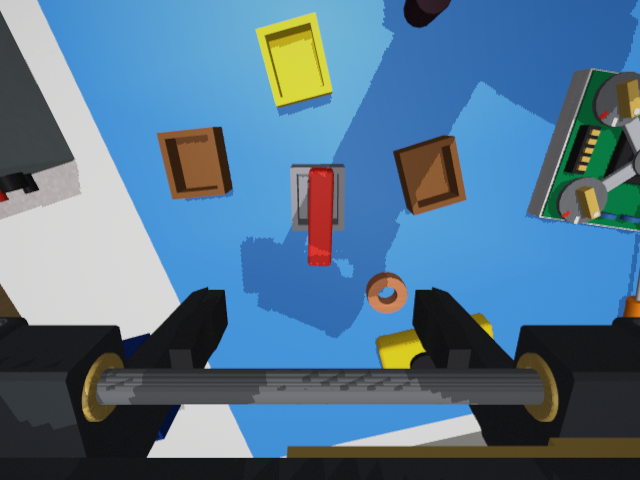

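The bar's near end is at about (320,168) and its far end at (320,265). The stand rim spans (292–344, 164–230), and the bar is well aligned with the tool.

```bash
python3 - <<'E'
from h import *
import pickle
np.set_printoptions(precision=4,suppress=True)
s=pickle.load(open('pics/w1.pkl','rb'));W=cam('wrist',s);T=cam('top')
for y in np.radians([-17]):
  for z in(.116,.09):
    for e in(-.045,.045):
      print(z,[proj(W,[.521+e*np.cos(y)-f*np.sin(y),-.307+e*np.sin(y)+f*np.cos(y),z]) for f in(-.011,.011)])
im=cv2.imread('pics/w1.png');hsv=cv2.cvtColor(im,cv2.COLOR_BGR2HSV)
m=((hsv[...,0]<6)|(hsv[...,0]>174))&(hsv[...,1]>180)&(hsv[...,2]>80);m[:,:280]=0;m[:,360:]=0;m[:140]=0;m[290:]=0
for y in range(164,272,6): 
  x=np.where(m[y])[0]; print(y,(x.min(),x.max(),int(im[y,int(x.mean()),2])) if len(x) else None)
c=[onz(W,p,.036) for p in((291.5,164),(344.5,164),(344,230.5),(291.5,230.5))];print(np.mean(c,0),c)
E
```

```text
0.116 [array([307.9355, 167.4975]), array([333.4535, 167.7249])]
0.116 [array([308.1062, 264.224 ]), array([331.4309, 264.4172])]
0.09 [array([308.8338, 164.1384]), array([332.4204, 164.349 ])]
0.09 [array([308.9208, 254.3972]), array([330.6212, 254.5784])]
164 None
170 (np.int64(311), np.int64(331), 127)
176 (np.int64(309), np.int64(333), 182)
182 (np.int64(309), np.int64(333), 182)
188 (np.int64(309), np.int64(332), 181)
194 (np.int64(309), np.int64(332), 181)
200 (np.int64(309), np.int64(332), 181)
206 (np.int64(309), np.int64(332), 180)
212 (np.int64(309), np.int64(331), 180)
218 (np.int64(309), np.int64(331), 180)
224 (np.int64(309), np.int64(331), 179)
230 (np.int64(309), np.int64(331), 179)
236 (np.int64(309), np.int64(331), 178)
242 (np.int64(309), np.int64(330), 178)
248 (np.int64(309), np.int64(330), 178)
254 (np.int64(309), np.int64(330), 218)
260 (np.int64(309), np.int64(330), 177)
266 None
[ 0.5187 -0.309   0.036 ] [array([ 0.4745, -0.3256,  0.036 ]), array([ 0.4908, -0.2705,  0.036 ]), array([ 0.5634, -0.2908,  0.036 ]), array([ 0.5462, -0.3489,  0.036 ])]
```

drive_tool:
  commands: [1, 0, 0, 0.66, 0, 0, 0.1, 1, 0, 0, 0.66, 0, 0, 0, 1, 0, 0, 0.66, 0, 0, 0, 1, 0, 0, 0.66, 0, 0, 0, 1, 0, 0, 0.66, 0, 0, 0]
  newtons: 40

```text
time_s: 4.37
eef_pos: [0.5207, -0.3068, 0.1676]
tool_rot: [0.152, 0.988, 0.0, -0.0]
ft_force: [-0.7, 0.3, 0.1]
finger_gap: 0.0878
gripper_force: 0.0
```

drive_tool:
  commands: [1, 0, 0, 0.66, 0, 0, 0, 1, 0, 0, 0.66, 0, 0, 0, 1, 0, 0, 0.66, 0, 0, 0, 1, 0, 0, 0.66, 0, 0, 0, 1, 0, 0, 0.66, 0, 0, 0]

```text
time_s: 4.78
eef_pos: [0.5207, -0.3068, 0.0851]
tool_rot: [0.152, 0.988, 0.0, -0.0]
ft_force: [-0.5, -0.7, 0.4]
finger_gap: 0.088
gripper_force: 0.0
```

drive_tool:
  commands: [0.3, 0, 0, 0, 0, 0, 0, 0.2, 0, 0, 0, 0, 0, 0, 0.1, 0, 0, 0, 0, 0, 0, 0, 0, 0, 0, 0, 0, 0, 0, 0, 0, 0, 0, 0, 0]

```text
time_s: 5.2
eef_pos: [0.5212, -0.3072, 0.0871]
tool_rot: [0.151, 0.989, -0.0, 0.001]
ft_force: [0.3, 0.0, 0.2]
finger_gap: 0.057
gripper_force: 0.0
```

drive_tool:
  commands: [0, 0, 0, 0, 0, 0, 0, 0, 0, 0, 0, 0, 0, 0, 0, 0, 0, 0, 0, 0, 0, 0, 0, 0, 0, 0, 0, 0, 0, 0, 0, 0, 0, 0, 0]

```text
time_s: 5.62
eef_pos: [0.5209, -0.3069, 0.0862]
tool_rot: [0.151, 0.989, -0.0, 0.0]
ft_force: [0.7, -0.1, 0.2]
finger_gap: 0.024
gripper_force: 0.0
```

drive_tool:
  commands: [0, 0, 0, 0, 0, 0, 0, 0, 0, 0, 0, 0, 0, 0, 0, 0, 0, 0, 0, 0, 0, 0, 0, 0, -0.3, 0, 0, 0, 0, 0, 0, -0.6, 0, 0, 0]

```text
time_s: 6.03
eef_pos: [0.52, -0.3062, 0.1074]
tool_rot: [0.151, 0.989, 0.001, -0.002]
ft_force: [0.2, -0.6, -2.0]
finger_gap: 0.0213
gripper_force: 40.0
```

drive_tool:
  commands: [0, 0, 0, -0.6, 0, 0, 0, 0, 0, 0, -0.6, 0, 0, 0, 0, 0, 0, -0.6, 0, 0, 0, 0, 0, 0, -0.6, 0, 0, 0, 0, 0, 0, 0, 0, 0, 0]

```text
time_s: 6.45
eef_pos: [0.5217, -0.3076, 0.1718]
tool_rot: [0.151, 0.989, -0.001, 0.002]
ft_force: [0.5, 0.1, -1.6]
finger_gap: 0.0212
gripper_force: 40.0
```

drive_tool:
  commands: [0, 0, 0.8, 0, 0, 0, 0, 0, 0, 0.8, 0, 0, 0, 0, 0, 0, 0.8, 0, 0, 0, 0, 0, 0, 0.8, 0, 0, 0, 0, 0, 0, 0.8, 0, 0, 0, 0]

```text
time_s: 6.87
eef_pos: [0.5506, -0.2104, 0.1678]
tool_rot: [0.151, 0.989, 0.0, -0.001]
ft_force: [0.3, 0.3, -2.0]
finger_gap: 0.021
gripper_force: 40.0
```

drive_tool:
  commands: [0, 0, 0.8, 0, 0, 0, 0, 0, 0, 0.8, 0, 0, 0, 0, 0, 0, 0.8, 0, 0, 0, 0, 0, 0, 0.8, 0, 0, 0, 0, 0, 0, 0, 0, 0, 0, 0]

```text
time_s: 7.28
eef_pos: [0.575, -0.132, 0.1678]
tool_rot: [0.15, 0.989, 0.001, -0.001]
ft_force: [-0.2, 1.4, -2.2]
finger_gap: 0.0209
gripper_force: 40.0
```

```bash
python3 - <<'E'
from h import *
s=ctrl.state();im=imaging.get_image('wrist');cv2.imwrite('pics/w2.png',im)
import pickle;pickle.dump(s,open('pics/w2.pkl','wb'))
print(s['eef_pos'],s['finger_gap'],s['gripper_force'],s['ft_force'])
a=im[100:400,240:640]
cv2.imwrite('pics/w2c.png',cv2.resize(a,None,fx=2,fy=2,interpolation=cv2.INTER_CUBIC))
E
```

```text
[ 0.57495292 -0.13196821  0.16781097] 0.020899474472104964 39.99361217021942 [-0.22958957  1.41696819 -2.16460027]
```

View pics/w2c.png

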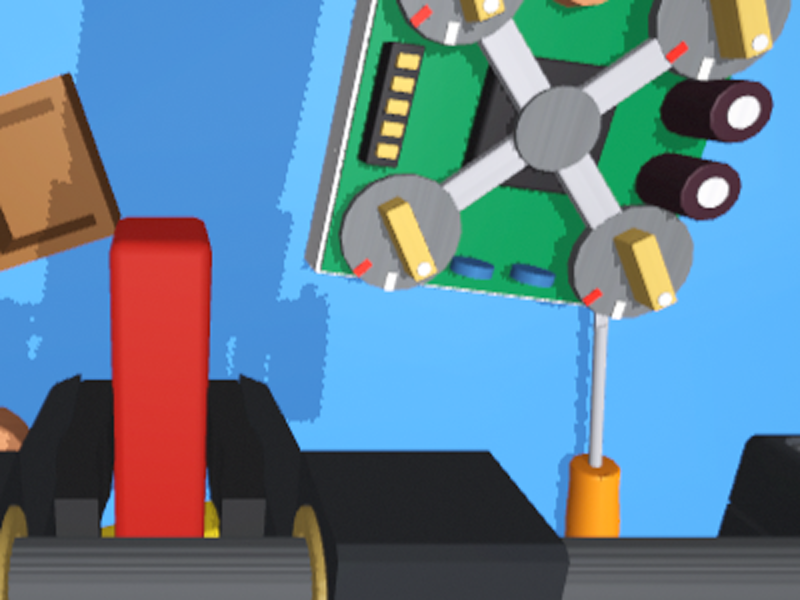

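```bash
cat > fit.py <<'E'
from h import *
from scipy.optimize import minimize
def grey(im):
    b=cv2.GaussianBlur(im,(3,3),0).astype(float); mx=b.max(2);mn=b.min(2)
    return (((mx-mn)<22)&(mx>70)&(mx<150)).astype(np.float32)
def discs(p,r,n=40):
    x,y,a=p; c,s=np.cos(a),np.sin(a); L=.052
    ctr=[(x+c*u-s*v,y+s*u+c*v) for u,v in((L,L),(L,-L),(-L,-L),(-L,L))]
    th=np.linspace(0,2*np.pi,n,endpoint=False)
    return np.array([[X+q*np.cos(t),Y+q*np.sin(t),.047] for X,Y in ctr for q in r for t in th]),ctr
def samp(G,C,P):
    K,R,t=C; q=(P@R.T+t)@K.T; q=(q[:,:2]/q[:,2:]).astype(np.float32)
    ok=(q[:,0]>1)&(q[:,0]<638)&(q[:,1]>1)&(q[:,1]<478)
    v=cv2.remap(G,q[:,0].copy(),q[:,1].copy(),cv2.INTER_LINEAR).ravel(); return v[ok].mean()
def fit(im,C,p0):
    G=cv2.GaussianBlur(grey(im),(0,0),1.0); best=None
    for R in np.arange(.018,.0265,.0005):
        f=lambda p:-(samp(G,C,discs(p,[R*.7,R*.8,R*.92])[0])-samp(G,C,discs(p,[R*1.06,R*1.15])[0]))
        o=minimize(f,p0,method='Nelder-Mead',options=dict(initial_simplex=np.array(p0)+np.array([[0,0,0],[.006,0,0],[0,.006,0],[0,0,.06]])))
        if best is None or o.fun<best[0]: best=(o.fun,R,o.x)
    return best
E
python3 - <<'E'
from fit import *
import pickle
np.set_printoptions(precision=4,suppress=True)
s=pickle.load(open('pics/w2.pkl','rb'));W=cam('wrist',s);im=cv2.imread('pics/w2.png')
print(Rn.from_quat(s['tool_rot']).as_matrix())
b=fit(im,W,[.5737,.0372,np.radians(-24.6)]);print(b,np.degrees(b[2][2]))
bt=fit(cv2.imread('pics/top0.png'),cam('top'),[.5737,.0372,np.radians(-24.6)]);print('top',bt,np.degrees(bt[2][2]))
im2=cv2.resize(im,None,fx=2,fy=2)
P,ctr=discs(b[2],[b[1]])
for X in P: cv2.circle(im2,tuple(np.int32(2*proj(W,X)+.5)),1,(255,0,255),-1)
for c in ctr: print(c); cv2.circle(im2,tuple(np.int32(2*proj(W,[*c,.047]))),3,(255,0,255),-1)
cv2.imwrite('pics/w2o.png',im2[:560,480:])
E
```

```text
[[-0.9552  0.2958 -0.001 ]
 [ 0.2958  0.9552  0.0015]
 [ 0.0014  0.0011 -1.    ]]
(np.float64(-0.3123439848423004), np.float64(0.026000000000000006), array([ 0.5748,  0.0355, -0.4355])) -24.954261595226882
top (np.float64(-0.5871131420135498), np.float64(0.026000000000000006), array([ 0.5736,  0.0372, -0.4328])) -24.79917109895776
(np.float64(0.643837093876436), np.float64(0.060727770469934925))
(np.float64(0.5999600518821966), np.float64(-0.033563295839847324))
(np.float64(0.5056689855724144), np.float64(0.01031374615439206))
(np.float64(0.5495460275666537), np.float64(0.1046048124641743))
```

View pics/w2o.png

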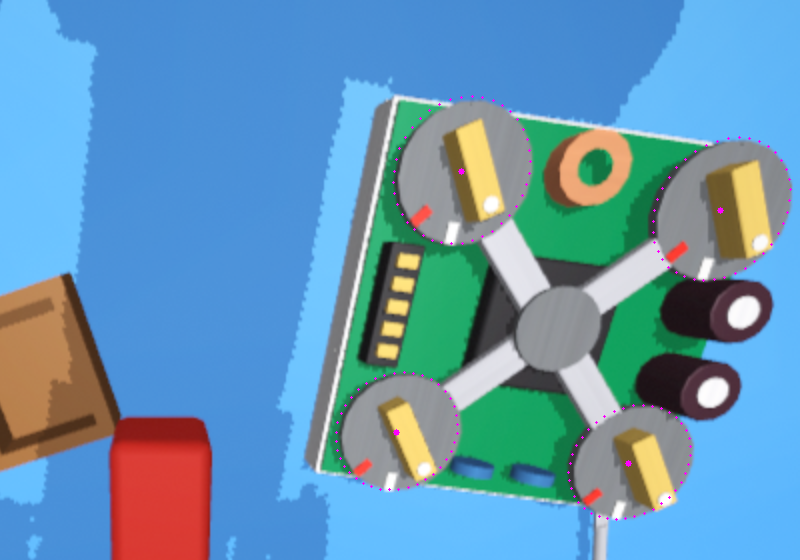

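```bash
python3 - <<'E'
from h import *
import pickle
s=pickle.load(open('pics/w2.pkl','rb'));W=cam('wrist',s)
f=lambda p:onz(W,(240+p[0]/2-.25,p[1]/2-.25),.061)
for n,a,b in((1,(668,500),(635,434)),(2,(423,474),(396,404)),(3,(490,213),(468,124)),(4,(761,250),(747,166))):
    A,B=f(a),f(b); d=A-B; print(n,np.linalg.norm(d),(A+B)/2,np.degrees(np.arctan2(d[1],d[0])))
E
```

```text
1 0.03509342361027087 [0.64116373 0.06129926 0.061     ] 17.697675949251245
2 0.03303753223238812 [ 0.59942718 -0.03262304  0.061     ] 8.65499966307005
3 0.03226019671009966 [0.5061593 0.0108549 0.061    ] 5.191297026094626
4 0.03184771716336108 [0.5497748  0.10611616 0.061     ] 6.7899550011792495
```

drive_tool:
  commands: [0, -0.03, 0.82, 0, 0, 0, 0, 0, -0.03, 0.82, 0, 0, 0, 0, 0, -0.03, 0.82, 0, 0, 0, 0, 0, -0.03, 0.82, 0, 0, 0, 0, 0, -0.03, 0.82, 0, 0, 0, 0]
  newtons: 50

```text
time_s: 7.75
eef_pos: [0.6087, -0.0385, 0.168]
tool_rot: [0.152, 0.988, -0.0, -0.0]
ft_force: [0.1, -0.5, -2.8]
finger_gap: 0.0208
gripper_force: 50.0
```

drive_tool:
  commands: [0, -0.03, 0.82, 0, 0, 0, 0, 0, -0.03, 0.82, 0, 0, 0, 0, 0, -0.03, 0.82, 0, 0, 0, 0, 0, -0.03, 0.82, 0, 0, 0, 0, 0, -0.03, 0.82, 0, 0, 0, 0]

```text
time_s: 8.17
eef_pos: [0.6431, 0.0581, 0.1679]
tool_rot: [0.151, 0.988, -0.0, -0.0]
ft_force: [-0.0, 0.6, -1.5]
finger_gap: 0.0208
gripper_force: 50.0
```

drive_tool:
  commands: [0, 0, 0, 0, 0, 0, -1, 0, 0, 0, 0, 0, 0, -1, 0, 0, 0, 0, 0, 0, -1, 0, 0, 0, 0, 0, 0, -1, 0, 0, 0, 0, 0, 0, -0.9]

```text
time_s: 8.58
eef_pos: [0.6429, 0.0571, 0.1679]
tool_rot: [-0.107, 0.994, -0.0, -0.001]
ft_force: [-0.1, -0.3, -3.3]
finger_gap: 0.0211
gripper_force: 50.0
```

drive_tool:
  commands: [0, 0, 0, 0, 0, 0, 0, 0, 0, 0, 0.2, 0, 0, 0, 0, 0, 0, 0.2, 0, 0, 0, 0, 0, 0, 0, 0, 0, 0, 0, 0, 0, 0, 0, 0, 0]

```text
time_s: 9.0
eef_pos: [0.6427, 0.0581, 0.158]
tool_rot: [-0.104, 0.995, 0.0, -0.001]
ft_force: [0.4, -0.2, -1.1]
finger_gap: 0.0211
gripper_force: 50.0
```

```bash
python3 - <<'E'
from fit import *
import pickle
np.set_printoptions(precision=4,suppress=True)
s=ctrl.state();im=imaging.get_image('wrist');cv2.imwrite('pics/w3.png',im)
tp=imaging.get_image('top');cv2.imwrite('pics/t3.png',tp)
pickle.dump(s,open('pics/w3.pkl','wb'))
print(s['eef_pos'],Rn.from_quat(s['tool_rot']).as_matrix(),s['ft_force'])
a=cv2.resize(im[:340,170:470],None,fx=1.6,fy=1.6,interpolation=cv2.INTER_CUBIC)
b=cv2.resize(tp[180:300,240:340],None,fx=3,fy=3,interpolation=cv2.INTER_CUBIC)
o=np.zeros((560,800,3),np.uint8);o[:a.shape[0],:a.shape[1]]=a;o[:360,490:790]=b
cv2.imwrite('pics/c3.png',o)
E
```

```text
[0.6427 0.0581 0.158 ] [[-0.9783 -0.207  -0.0012]
 [-0.207   0.9783  0.0001]
 [ 0.0011  0.0003 -1.    ]] [ 0.4475 -0.1836 -1.1323]
```

View pics/c3.png

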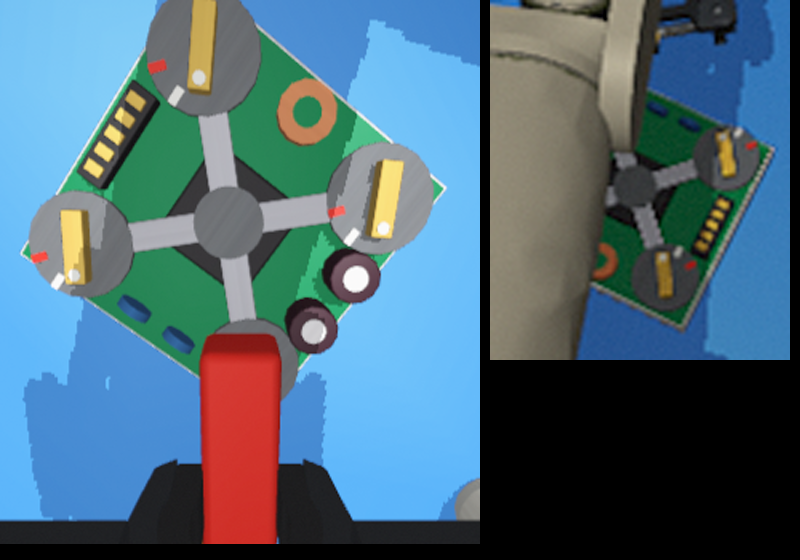

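```bash
python3 - <<'E'
from fit import *
import pickle
np.set_printoptions(precision=4,suppress=True)
s=pickle.load(open('pics/w3.pkl','rb'));W=cam('wrist',s);im=cv2.imread('pics/w3.png')
b=fit(im,W,[.5745,.0364,np.radians(-24.8)]);print(b,np.degrees(b[2][2]))
# bar top face: yellow bright mask per collar, min-area rect on z=.061 plane
hsv=cv2.cvtColor(im,cv2.COLOR_BGR2HSV)
m=((hsv[...,0]>17)&(hsv[...,0]<30)&(hsv[...,1]>80)&(hsv[...,2]>195)).astype(np.uint8)
for i,c in enumerate(discs(b[2],[.02])[1]):
    q=proj(W,[*c,.061]); mm=np.zeros_like(m); cv2.circle(mm,tuple(np.int32(q)),30,1,-1); ys,xs=np.where(m&mm)
    if len(xs)<50: print(i+1,len(xs)); continue
    X=np.array([onz(W,p,.061)[:2] for p in zip(xs,ys)],np.float32)*1000
    print(i+1,len(xs),cv2.minAreaRect(X),'pca',np.degrees(np.arctan(np.divide(*np.linalg.svd(X-X.mean(0))[2][0][::-1]))))
E
```

```text
(np.float64(-0.41134756803512573), np.float64(0.026000000000000006), array([ 0.5756,  0.0373, -0.4324])) -24.777296787385637
1 0
2 511 ((601.0145874023438, -31.483386993408203), (33.62297821044922, 9.487418174743652), 10.128000259399414) pca 9.262153
3 596 ((506.849609375, 11.858203887939453), (32.40873718261719, 8.303901672363281), 5.995025634765625) pca 5.9187665
4 573 ((550.1364135742188, 105.94941711425781), (33.560142517089844, 9.408509254455566), 6.949631214141846) pca 6.5208297
```

drive_tool:
  commands: [0, -0.08, 0.15, 0, 0, 0, 0, 0, 0, 0, 0.25, 0, 0, 0, 0, 0, 0, 0.25, 0, 0, 0, 0, 0, 0, 0.2, 0, 0, 0, 0, 0, 0, 0, 0, 0, 0]

```text
time_s: 9.52
eef_pos: [0.6435, 0.0624, 0.1393]
tool_rot: [-0.105, 0.994, 0.0, -0.001]
ft_force: [0.6, -0.5, -2.1]
finger_gap: 0.0212
gripper_force: 50.0
```

drive_tool:
  commands: [0, 0, 0, 0.15, 0, 0, 0, 0, 0, 0, 0.15, 0, 0, 0, 0, 0, 0, 0.1, 0, 0, 0, 0, 0, 0, 0, 0, 0, 0, 0, 0, 0, 0, 0, 0, 0]

```text
time_s: 9.93
eef_pos: [0.6441, 0.0623, 0.1311]
tool_rot: [-0.105, 0.994, 0.0, -0.0]
ft_force: [0.4, -0.2, -1.9]
finger_gap: 0.021
gripper_force: 50.0
```

```bash
python3 -c "
from workcell import ctrl;s=ctrl.state();print(s['eef_pos'],s['ft_force'],s['ft_torque'])"
```

```text
[0.64414895 0.06234951 0.13105794] [ 0.3758021  -0.22596297 -1.94332086] [ 0.07217564 -0.14462226 -0.00785164]
```

drive_tool:
  commands: [0, 0, 0, 0, 0, 0, 0.9, 0, 0, 0, 0, 0, 0, 0.9, 0, 0, 0, 0, 0, 0, 0.9, 0, 0, 0, 0, 0, 0, 0.9, 0, 0, 0, 0, 0, 0, 0.9]

```text
time_s: 10.35
eef_pos: [0.6442, 0.0627, 0.1314]
tool_rot: [0.132, 0.991, 0.0, 0.0]
ft_force: [0.1, 1.6, -2.7]
finger_gap: 0.0208
gripper_force: 50.0
```

drive_tool:
  commands: [0, 0, 0, 0, 0, 0, 0.9, 0, 0, 0, 0, 0, 0, 0.9, 0, 0, 0, 0, 0, 0, 0.87, 0, 0, 0, 0, 0, 0, 0, 0, 0, 0, 0, 0, 0, 0]

```text
time_s: 10.77
eef_pos: [0.6443, 0.0625, 0.1313]
tool_rot: [0.266, 0.964, 0.0, 0.0]
ft_force: [-0.4, 0.6, -2.7]
finger_gap: 0.0212
gripper_force: 50.0
```

```bash
python3 -c "
from h import *
s=ctrl.state();print(s['eef_pos'],s['ft_force'],s['ft_torque'],s['finger_gap'],Rn.from_quat(s['tool_rot']).as_euler('zyx',degrees=True))"
```

```text
[0.64425146 0.0625262  0.13134056] [-0.44385663  0.56944364 -2.67327002] [ 0.28448735 -0.07066685 -0.02425751] 0.021201099283934977 [-1.49164716e+02  2.14026331e-02 -1.79983677e+02]
```

drive_tool:
  commands: [0, 0, 0, -0.5, 0, 0, 0, 0, 0, 0, -0.55, 0, 0, 0, 0, 0, 0, 0, 0, 0, 0, 0, 0.617, -0.765, 0, 0, 0, 0, 0, 0.617, -0.765, 0, 0, 0, 0]

```text
time_s: 11.18
eef_pos: [0.5975, 0.0453, 0.1564]
tool_rot: [0.266, 0.964, -0.0, -0.0]
ft_force: [0.0, 0.1, -3.0]
finger_gap: 0.021
gripper_force: 50.0
```

drive_tool:
  commands: [0, 0.617, -0.765, 0, 0, 0, 0, 0, 0.617, -0.765, 0, 0, 0, 0, 0, 0.617, -0.765, 0, 0, 0, 0, 0, 0.617, -0.765, 0, 0, 0, 0, 0, 0, 0, 0, 0, 0, 0]

```text
time_s: 11.6
eef_pos: [0.5026, 0.0109, 0.157]
tool_rot: [0.267, 0.964, -0.0, -0.001]
ft_force: [-0.3, -0.7, -2.4]
finger_gap: 0.021
gripper_force: 50.0
```

drive_tool:
  commands: [0, 0, 0, 0, 0, 0, -1, 0, 0, 0, 0, 0, 0, -1, 0, 0, 0, 0, 0, 0, -1, 0, 0, 0, 0, 0, 0, -1, 0, 0, 0, 0, 0, 0, -1]

```text
time_s: 12.02
eef_pos: [0.5061, 0.0117, 0.1571]
tool_rot: [0.005, 1.0, -0.0, 0.0]
ft_force: [0.3, 0.5, -2.4]
finger_gap: 0.0211
gripper_force: 50.0
```

drive_tool:
  commands: [0, 0, 0, 0, 0, 0, -1, 0, 0, 0, 0, 0, 0, -0.14, 0, 0, 0, 0, 0, 0, 0, 0, 0, 0, 0, 0, 0, 0, 0, 0, 0, 0, 0, 0, 0]

```text
time_s: 12.43
eef_pos: [0.5058, 0.0117, 0.1573]
tool_rot: [-0.05, 0.999, 0.0, -0.0]
ft_force: [-0.9, 0.8, -2.4]
finger_gap: 0.0205
gripper_force: 50.0
```

```bash
cat > look.py <<'E'
from fit import *
import pickle,sys
np.set_printoptions(precision=4,suppress=True)
def look(tag,U=(.575,.0368,np.radians(-24.8))):
    s=ctrl.state();im=imaging.get_image('wrist');cv2.imwrite(f'pics/{tag}.png',im);pickle.dump(s,open(f'pics/{tag}.pkl','wb'))
    R=Rn.from_quat(s['tool_rot']).as_matrix();print('tcp',s['eef_pos'],'keyyaw',np.degrees(np.arctan2(-R[1,0],-R[0,0])),'F',s['ft_force'],'gap',s['finger_gap'])
    W=cam('wrist',s); hsv=cv2.cvtColor(im,cv2.COLOR_BGR2HSV)
    m=((hsv[...,0]>17)&(hsv[...,0]<30)&(hsv[...,1]>80)&(hsv[...,2]>195)).astype(np.uint8)
    wh=((hsv[...,1]<40)&(hsv[...,2]>225)).astype(np.uint8)
    for i,c in enumerate(discs(U,[.02])[1]):
        q=proj(W,[*c,.061]); r=np.linalg.norm(proj(W,[c[0]+.021,c[1],.061])-q); mm=np.zeros_like(m); cv2.circle(mm,tuple(np.int32(q)),int(r),1,-1); ys,xs=np.where(m&mm)
        if len(xs)<200: print(i+1,'hidden',len(xs)); continue
        X=np.array([onz(W,p,.061)[:2] for p in zip(xs,ys)],np.float32)*1000
        (cx,cy),(w,h),_=r_=cv2.minAreaRect(X); v=np.linalg.svd(X-X.mean(0))[2][0]; v=v*np.sign(v[0])
        print(i+1,'rel ctr mm',np.array([cx,cy])-np.array(c)*1000,'size',(round(w,1),round(h,1)),'yaw',np.degrees(np.arctan2(v[1],v[0])))
if __name__=='__main__': look(sys.argv[1])
E
python3 look.py w4
```

```text
tcp [0.5058 0.0117 0.1573] keyyaw 5.748835759678327 F [-0.9137  0.7514 -2.4253] gap 0.020533857899434023
1 hidden 0
2 hidden 0
3 hidden 0
4 rel ctr mm [ 0.2382 -0.0158] size (32.9, 9.4) yaw 5.7592063
```

drive_tool:
  commands: [0, 0, 0, 0.35, 0, 0, 0, 0, 0, 0, 0.35, 0, 0, 0, 0, 0, 0, 0.2, 0, 0, 0, 0, 0, 0, 0.15, 0, 0, 0, 0, 0, 0, 0, 0, 0, 0]

```text
time_s: 12.9
eef_pos: [0.5053, 0.0118, 0.13]
tool_rot: [-0.051, 0.999, 0.0, -0.001]
ft_force: [0.8, 0.5, -1.7]
finger_gap: 0.0208
gripper_force: 50.0
```

drive_tool:
  commands: [0, 0, 0, 0, 0, 0, 0.9, 0, 0, 0, 0, 0, 0, 0.9, 0, 0, 0, 0, 0, 0, 0.9, 0, 0, 0, 0, 0, 0, 0.9, 0, 0, 0, 0, 0, 0, 0.9]

```text
time_s: 13.32
eef_pos: [0.5056, 0.0119, 0.131]
tool_rot: [0.186, 0.983, 0.0, -0.0]
ft_force: [0.3, 1.1, -4.1]
finger_gap: 0.021
gripper_force: 50.0
```

drive_tool:
  commands: [0, 0, 0, 0, 0, 0, 0.9, 0, 0, 0, 0, 0, 0, 0.75, 0, 0, 0, 0, 0, 0, 0, 0, 0, 0, -0.4, 0, 0, 0, 0, 0, 0, -0.65, 0, 0, 0]

```text
time_s: 13.73
eef_pos: [0.5051, 0.0117, 0.1572]
tool_rot: [0.266, 0.964, -0.0, -0.001]
ft_force: [-0.3, 0.0, -2.6]
finger_gap: 0.0206
gripper_force: 50.0
```

drive_tool:
  commands: [0, -0.834, 0.088, 0, 0, 0, 0, 0, -0.834, 0.088, 0, 0, 0, 0, 0, -0.834, 0.088, 0, 0, 0, 0, 0, -0.834, 0.088, 0, 0, 0, 0, 0, -0.834, 0.088, 0, 0, 0, 0]

```text
time_s: 14.15
eef_pos: [0.6018, -0.0333, 0.1584]
tool_rot: [0.266, 0.964, -0.0, 0.001]
ft_force: [0.3, -0.1, -1.9]
finger_gap: 0.021
gripper_force: 50.0
```

drive_tool:
  commands: [0, 0, 0, 0, 0, 0, -1, 0, 0, 0, 0, 0, 0, -1, 0, 0, 0, 0, 0, 0, -1, 0, 0, 0, 0, 0, 0, -1, 0, 0, 0, 0, 0, 0, -1]

```text
time_s: 14.57
eef_pos: [0.6009, -0.0329, 0.1583]
tool_rot: [0.005, 1.0, -0.0, 0.0]
ft_force: [-0.5, -0.1, -1.1]
finger_gap: 0.0209
gripper_force: 50.0
```

drive_tool:
  commands: [0, 0, 0, 0, 0, 0, -1, 0, 0, 0, 0, 0, 0, -0.72, 0, 0, 0, 0, 0, 0, 0, 0, 0, 0, 0, 0, 0, 0, 0, 0, 0, 0, 0, 0, 0]

```text
time_s: 14.98
eef_pos: [0.6008, -0.0327, 0.1578]
tool_rot: [-0.08, 0.997, -0.0, 0.0]
ft_force: [-0.5, -0.4, -2.6]
finger_gap: 0.0211
gripper_force: 50.0
```

```bash
python3 look.py w5
```

```text
tcp [ 0.6008 -0.0327  0.1578] keyyaw 9.192128822290059 F [-0.5229 -0.413  -2.616 ] gap 0.0210698855194107
1 rel ctr mm [0.0275 0.2954] size (9.6, 33.6) yaw -24.2583
2 hidden 0
3 rel ctr mm [0.7984 0.1421] size (8.7, 32.5) yaw -24.09666
4 rel ctr mm [ 0.2381 -0.2041] size (33.2, 9.6) yaw 5.9844875
```

drive_tool:
  commands: [0, 0, 0, 0.35, 0, 0, 0, 0, 0, 0, 0.35, 0, 0, 0, 0, 0, 0, 0.2, 0, 0, 0, 0, 0, 0, 0.17, 0, 0, 0, 0, 0, 0, 0, 0, 0, 0]

```text
time_s: 15.45
eef_pos: [0.6002, -0.0326, 0.1292]
tool_rot: [-0.081, 0.997, 0.0, -0.001]
ft_force: [0.3, 0.1, -2.4]
finger_gap: 0.0209
gripper_force: 50.0
```

drive_tool:
  commands: [0, 0, 0, 0, 0, 0, 0.9, 0, 0, 0, 0, 0, 0, 0.9, 0, 0, 0, 0, 0, 0, 0.9, 0, 0, 0, 0, 0, 0, 0.9, 0, 0, 0, 0, 0, 0, 0.9]

```text
time_s: 15.87
eef_pos: [0.6005, -0.0321, 0.1303]
tool_rot: [0.156, 0.988, 0.0, -0.001]
ft_force: [-0.4, 2.0, -3.4]
finger_gap: 0.0211
gripper_force: 50.0
```

drive_tool:
  commands: [0, 0, 0, 0, 0, 0, 0.95, 0, 0, 0, 0, 0, 0, 0.9, 0, 0, 0, 0, 0, 0, 0.4, 0, 0, 0, 0, 0, 0, 0, 0, 0, 0, 0, 0, 0, 0]

```text
time_s: 16.28
eef_pos: [0.6007, -0.0323, 0.1305]
tool_rot: [0.268, 0.963, 0.0, -0.0]
ft_force: [0.6, 1.9, -3.2]
finger_gap: 0.0212
gripper_force: 50.0
```

drive_tool:
  commands: [0, 0, 0, -0.4, 0, 0, 0, 0, 0, 0, -0.7, 0, 0, 0, 0, 0, 0, 0, 0, 0, 0, 0, 0, 0, 0, 0, 0, 0, 0, 0, 0, 0, 0, 0, 0]

```text
time_s: 16.7
eef_pos: [0.6006, -0.0329, 0.1578]
tool_rot: [0.269, 0.963, -0.0, -0.0]
ft_force: [0.9, 0.2, -3.3]
finger_gap: 0.0213
gripper_force: 50.0
```

drive_tool:
  commands: [0, 0.922, 0.737, 0, 0, 0, 0, 0, 0.922, 0.737, 0, 0, 0, 0, 0, 0.922, 0.737, 0, 0, 0, 0, 0, 0.922, 0.737, 0, 0, 0, 0, 0, 0.922, 0.737, 0, 0, 0, 0]

```text
time_s: 17.12
eef_pos: [0.549, 0.1069, 0.1574]
tool_rot: [0.269, 0.963, -0.0, -0.001]
ft_force: [1.1, 1.1, -2.1]
finger_gap: 0.021
gripper_force: 50.0
```

drive_tool:
  commands: [0, 0, 0, 0, 0, 0, -1, 0, 0, 0, 0, 0, 0, -1, 0, 0, 0, 0, 0, 0, -1, 0, 0, 0, 0, 0, 0, -1, 0, 0, 0, 0, 0, 0, -1]

```text
time_s: 17.53
eef_pos: [0.5496, 0.1058, 0.1573]
tool_rot: [0.008, 1.0, -0.0, -0.001]
ft_force: [0.7, -0.3, -2.5]
finger_gap: 0.0209
gripper_force: 50.0
```

drive_tool:
  commands: [0, 0, 0, 0, 0, 0, -1, 0, 0, 0, 0, 0, 0, -0.25, 0, 0, 0, 0, 0, 0, 0, 0, 0, 0, 0, 0, 0, 0, 0, 0, 0, 0, 0, 0, 0]

```text
time_s: 17.95
eef_pos: [0.5498, 0.1058, 0.1578]
tool_rot: [-0.054, 0.999, -0.0, -0.0]
ft_force: [0.2, 0.9, -1.6]
finger_gap: 0.0215
gripper_force: 50.0
```

```bash
python3 look.py w6
```

```text
tcp [0.5498 0.1058 0.1578] keyyaw 6.2042825001971575 F [ 0.2249  0.8815 -1.633 ] gap 0.02150565582309652
1 hidden 0
2 rel ctr mm [0.0413 1.0251] size (9.5, 32.7) yaw -23.106964
3 rel ctr mm [0.7518 0.4516] size (9.5, 32.9) yaw -23.658075
4 hidden 0
```

drive_tool:
  commands: [0, 0, 0, 0.35, 0, 0, 0, 0, 0, 0, 0.35, 0, 0, 0, 0, 0, 0, 0.2, 0, 0, 0, 0, 0, 0, 0.17, 0, 0, 0, 0, 0, 0, 0, 0, 0, 0]

```text
time_s: 18.42
eef_pos: [0.5494, 0.1058, 0.1301]
tool_rot: [-0.055, 0.999, 0.0, -0.001]
ft_force: [-0.2, -0.3, -2.5]
finger_gap: 0.0214
gripper_force: 50.0
```

drive_tool:
  commands: [0, 0, 0, 0, 0, 0, 0.9, 0, 0, 0, 0, 0, 0, 0.9, 0, 0, 0, 0, 0, 0, 0.9, 0, 0, 0, 0, 0, 0, 0.9, 0, 0, 0, 0, 0, 0, 0.9]

```text
time_s: 18.83
eef_pos: [0.5498, 0.1061, 0.1312]
tool_rot: [0.182, 0.983, 0.0, -0.0]
ft_force: [-0.0, 1.4, -4.1]
finger_gap: 0.0209
gripper_force: 50.0
```

drive_tool:
  commands: [0, 0, 0, 0, 0, 0, 0.9, 0, 0, 0, 0, 0, 0, 0.9, 0, 0, 0, 0, 0, 0, 0, 0, 0, 0, 0, 0, 0, 0, 0, 0, 0, 0, 0, 0, 0]

```text
time_s: 19.25
eef_pos: [0.5499, 0.1059, 0.1314]
tool_rot: [0.27, 0.963, 0.0, -0.0]
ft_force: [0.2, 0.7, -2.9]
finger_gap: 0.0208
gripper_force: 50.0
```

drive_tool:
  commands: [0, 0, 0, -0.4, 0, 0, 0, 0, 0, 0, -0.7, 0, 0, 0, 0, 0, 0, 0, 0, 0, 0, 0, 0, 0, 0, 0, 0, 0, 0, 0, 0, 0, 0, 0, 0]

```text
time_s: 19.67
eef_pos: [0.5498, 0.1057, 0.1586]
tool_rot: [0.272, 0.962, -0.0, -0.0]
ft_force: [0.6, -0.6, -3.0]
finger_gap: 0.0211
gripper_force: 50.0
```

drive_tool:
  commands: [0, -0.826, 0.098, 0, 0, 0, 0, 0, -0.826, 0.098, 0, 0, 0, 0, 0, -0.826, 0.098, 0, 0, 0, 0, 0, -0.826, 0.098, 0, 0, 0, 0, 0, -0.826, 0.098, 0, 0, 0, 0]

```text
time_s: 20.08
eef_pos: [0.6448, 0.0618, 0.1578]
tool_rot: [0.272, 0.962, -0.0, -0.001]
ft_force: [0.6, -1.5, -2.2]
finger_gap: 0.0209
gripper_force: 50.0
```

drive_tool:
  commands: [0, 0, 0, 0, 0, 0, -0.6, 0, 0, 0, 0, 0, 0, -0.55, 0, 0, 0, 0, 0, 0, 0, 0, 0, 0, 0, 0, 0, 0, 0, 0, 0, 0, 0, 0, 0]

```text
time_s: 20.5
eef_pos: [0.6441, 0.0624, 0.1585]
tool_rot: [0.214, 0.977, -0.0, -0.0]
ft_force: [0.1, 0.1, -2.5]
finger_gap: 0.021
gripper_force: 50.0
```

```bash
python3 look.py w7
```

```text
tcp [0.6441 0.0624 0.1585] keyyaw -24.710511229488386 F [ 0.0899  0.1196 -2.5316] gap 0.021004152355592078
1 hidden 0
2 rel ctr mm [0.7477 1.0168] size (9.4, 32.7) yaw -23.371574
3 rel ctr mm [1.0846 1.2626] size (7.3, 31.3) yaw -26.381935
4 rel ctr mm [0.581  0.3525] size (8.7, 32.6) yaw -24.958942
```

drive_tool:
  commands: [0, 0, 0, 0.35, 0, 0, 0, 0, 0, 0, 0.35, 0, 0, 0, 0, 0, 0, 0.2, 0, 0, 0, 0, 0, 0, 0.2, 0, 0, 0, 0, 0, 0, 0, 0, 0, 0]

```text
time_s: 20.97
eef_pos: [0.6438, 0.0623, 0.1298]
tool_rot: [0.213, 0.977, -0.0, -0.001]
ft_force: [0.2, 0.5, -3.2]
finger_gap: 0.0211
gripper_force: 50.0
```

drive_tool:
  commands: [0, 0, 0, 0, 0, 0, 0.95, 0, 0, 0, 0, 0, 0, 0.95, 0, 0, 0, 0, 0, 0, 0.95, 0, 0, 0, 0, 0, 0, 0.95, 0, 0, 0, 0, 0, 0, 0.95]

```text
time_s: 21.38
eef_pos: [0.6442, 0.0625, 0.1311]
tool_rot: [0.449, 0.893, 0.0, -0.0]
ft_force: [-0.4, 1.0, -4.3]
finger_gap: 0.0209
gripper_force: 50.0
```

drive_tool:
  commands: [0, 0, 0, 0, 0, 0, 0.95, 0, 0, 0, 0, 0, 0, 0.95, 0, 0, 0, 0, 0, 0, 0.7, 0, 0, 0, 0, 0, 0, 0.35, 0, 0, 0, 0, 0, 0, 0]

```text
time_s: 21.8
eef_pos: [0.6442, 0.0625, 0.1312]
tool_rot: [0.58, 0.815, -0.0, -0.0]
ft_force: [-0.6, -0.2, -3.2]
finger_gap: 0.0212
gripper_force: 50.0
```

```bash
python3 -c "
from h import *
s=ctrl.state();R=Rn.from_quat(s['tool_rot']).as_matrix();print(s['ft_force'],s['ft_torque'],s['effort'][5],np.degrees(np.arctan2(-R[1,0],-R[0,0])))"
```

```text
[-0.63054214 -0.1858933  -3.23031797] [ 0.11685911 -0.04656147  0.07192987] 0.6931777484714985 -70.8971100323891
```

drive_tool:
  commands: [0, 0, 0, 0, 0, 0, 0.15, 0, 0, 0, 0, 0, 0, 0.15, 0, 0, 0, 0, 0, 0, 0, 0, 0, 0, 0, 0, 0, 0, 0, 0, 0, 0, 0, 0, 0]

```text
time_s: 22.22
eef_pos: [0.6442, 0.0624, 0.1312]
tool_rot: [0.592, 0.806, -0.0, -0.0]
ft_force: [-1.3, 1.0, -5.3]
finger_gap: 0.0208
gripper_force: 50.1
```

```bash
python3 -c "
from h import *
s=ctrl.state();R=Rn.from_quat(s['tool_rot']).as_matrix();print(s['ft_force'],s['ft_torque'],s['effort'][5],np.degrees(np.arctan2(-R[1,0],-R[0,0])))"
```

```text
[-1.28558237  1.04223175 -5.27449613] [0.1116526  0.07961498 0.31581082] 0.2994523197412491 -72.5971290752416
```

drive_tool:
  commands: [0, 0, 0, 0, 0, 0, -0.4, 0, 0, 0, -0.4, 0, 0, 0, 0, 0, 0, -0.7, 0, 0, 0, 0, 0, 0, 0, 0, 0, 0, 0, 0, -0.74, 0, 0, 0, 0]

```text
time_s: 22.63
eef_pos: [0.629, 0.0563, 0.1602]
tool_rot: [0.575, 0.818, 0.001, 0.002]
ft_force: [-0.8, -0.8, -2.9]
finger_gap: 0.0209
gripper_force: 50.0
```

drive_tool:
  commands: [0, -0.01, -0.86, 0, 0, 0, 0, 0, -0.01, -0.86, 0, 0, 0, 0, 0, -0.01, -0.86, 0, 0, 0, 0, 0, 0, -0.86, 0, 0, 0, 0, 0, 0, -0.86, 0, 0, 0, 0]

```text
time_s: 23.05
eef_pos: [0.5253, 0.0185, 0.1592]
tool_rot: [0.576, 0.818, 0.0, 0.001]
ft_force: [0.9, -0.3, -1.4]
finger_gap: 0.0211
gripper_force: 50.0
```

drive_tool:
  commands: [0, 0, -0.86, 0, 0, 0, 0, 0, 0, 0, 0, 0, 0, -0.9, 0, 0, 0, 0, 0, 0, -0.9, 0, 0, 0, 0, 0, 0, -0.9, 0, 0, 0, 0, 0, 0, -0.9]

```text
time_s: 23.47
eef_pos: [0.5061, 0.0115, 0.1594]
tool_rot: [0.41, 0.912, 0.0, 0.001]
ft_force: [0.7, 0.2, -1.8]
finger_gap: 0.021
gripper_force: 50.0
```

drive_tool:
  commands: [0, 0, 0, 0, 0, 0, -0.9, 0, 0, 0, 0, 0, 0, -0.9, 0, 0, 0, 0, 0, 0, -0.9, 0, 0, 0, 0, 0, 0, -0.9, 0, 0, 0, 0, 0, 0, -0.33]

```text
time_s: 23.88
eef_pos: [0.5061, 0.0115, 0.1593]
tool_rot: [0.215, 0.977, -0.0, 0.001]
ft_force: [0.5, -0.1, -2.3]
finger_gap: 0.0211
gripper_force: 50.0
```

```bash
python3 look.py w8
```

```text
tcp [0.5061 0.0115 0.1593] keyyaw -24.830120232923612 F [ 0.4914 -0.0723 -2.2851] gap 0.021107976043453932
1 hidden 0
2 hidden 0
3 hidden 0
4 rel ctr mm [-0.0593  0.1983] size (9.5, 32.8) yaw -24.516932
```

drive_tool:
  commands: [0, 0, 0, 0.4, 0, 0, 0, 0, 0, 0, 0.35, 0, 0, 0, 0, 0, 0, 0.2, 0, 0, 0, 0, 0, 0, 0.18, 0, 0, 0, 0, 0, 0, 0, 0, 0, 0]

```text
time_s: 24.35
eef_pos: [0.5053, 0.0118, 0.1294]
tool_rot: [0.217, 0.976, -0.0, -0.001]
ft_force: [-0.1, -0.4, -2.5]
finger_gap: 0.0209
gripper_force: 50.0
```

drive_tool:
  commands: [0, 0, 0, 0, 0, 0, 0.95, 0, 0, 0, 0, 0, 0, 0.95, 0, 0, 0, 0, 0, 0, 0.95, 0, 0, 0, 0, 0, 0, 0.95, 0, 0, 0, 0, 0, 0, 0.95]

```text
time_s: 24.77
eef_pos: [0.5057, 0.0119, 0.1304]
tool_rot: [0.453, 0.892, 0.0, -0.0]
ft_force: [-1.1, 0.4, -4.7]
finger_gap: 0.0213
gripper_force: 50.0
```

drive_tool:
  commands: [0, 0, 0, 0, 0, 0, 0.95, 0, 0, 0, 0, 0, 0, 0.95, 0, 0, 0, 0, 0, 0, 0.75, 0, 0, 0, 0, 0, 0, 0.55, 0, 0, 0, 0, 0, 0, 0]

```text
time_s: 25.18
eef_pos: [0.5057, 0.0118, 0.1304]
tool_rot: [0.594, 0.805, -0.0, -0.0]
ft_force: [0.1, 0.6, -4.2]
finger_gap: 0.0208
gripper_force: 50.1
```

```bash
cat > q.py <<'E'
from h import *
s=ctrl.state();R=Rn.from_quat(s['tool_rot']).as_matrix();print(s['time_s'],s['eef_pos'],s['ft_force'],s['ft_torque'],np.degrees(np.arctan2(-R[1,0],-R[0,0])))
E
python3 q.py
```

```text
25.1833 [0.50569336 0.01181724 0.13043999] [ 0.12151617  0.64858061 -4.24973895] [ 0.10425475 -0.10188696  0.34873856] -72.84947123627785
```

drive_tool:
  commands: [0, 0, 0, 0, 0, 0, -0.4, 0, 0, 0, -0.4, 0, 0, 0, 0, 0, 0, -0.7, 0, 0, 0, 0, 0, 0, 0, 0, 0, 0, 0, -0.6, 0.6, 0, 0, 0, 0]

```text
time_s: 25.6
eef_pos: [0.524, 0.0036, 0.1595]
tool_rot: [0.576, 0.818, 0.0, 0.0]
ft_force: [-0.0, -0.8, -2.6]
finger_gap: 0.0213
gripper_force: 50.0
```

drive_tool:
  commands: [0, -0.78, 0.79, 0, 0, 0, 0, 0, -0.78, 0.79, 0, 0, 0, 0, 0, -0.78, 0.8, 0, 0, 0, 0, 0, 0, 0, 0, 0, 0, -0.9, 0, 0, 0, 0, 0, 0, -0.9]

```text
time_s: 26.02
eef_pos: [0.6014, -0.0332, 0.1573]
tool_rot: [0.495, 0.869, -0.0, -0.0]
ft_force: [-0.4, -0.4, -1.9]
finger_gap: 0.0213
gripper_force: 50.0
```

drive_tool:
  commands: [0, 0, 0, 0, 0, 0, -0.9, 0, 0, 0, 0, 0, 0, -0.9, 0, 0, 0, 0, 0, 0, -0.9, 0, 0, 0, 0, 0, 0, -0.9, 0, 0, 0, 0, 0, 0, -0.9]

```text
time_s: 26.43
eef_pos: [0.6007, -0.0326, 0.1579]
tool_rot: [0.278, 0.961, -0.0, 0.0]
ft_force: [0.1, 0.9, -2.4]
finger_gap: 0.0211
gripper_force: 50.0
```

drive_tool:
  commands: [0, 0, 0, 0, 0, 0, -0.9, 0, 0, 0, 0, 0, 0, -0.5, 0, 0, 0, 0, 0, 0, 0, 0, 0, 0, 0, 0, 0, 0, 0, 0, 0, 0, 0, 0, 0]

```text
time_s: 26.85
eef_pos: [0.6007, -0.0325, 0.1581]
tool_rot: [0.21, 0.978, -0.0, 0.0]
ft_force: [0.4, -0.5, -1.8]
finger_gap: 0.0211
gripper_force: 50.0
```

```bash
python3 look.py w9
```

```text
tcp [ 0.6007 -0.0325  0.1581] keyyaw -24.252913812155626 F [ 0.3832 -0.4802 -1.7565] gap 0.02105519575159251
1 rel ctr mm [0.1506 0.4803] size (9.3, 33.6) yaw -64.89376
2 hidden 0
3 rel ctr mm [0.8257 0.3568] size (8.6, 32.6) yaw -63.28465
4 rel ctr mm [0.3142 0.045 ] size (9.5, 33.3) yaw -24.424694
```

Screws 1 and 3 are home at about −64° (the red tick is at −63.5°). Next is screw 2.

drive_tool:
  commands: [0, 0, 0, 0.4, 0, 0, 0, 0, 0, 0, 0.35, 0, 0, 0, 0, 0, 0, 0.2, 0, 0, 0, 0, 0, 0, 0.14, 0, 0, 0, 0, 0, 0, 0, 0, 0, 0]

```text
time_s: 27.32
eef_pos: [0.6002, -0.0324, 0.1296]
tool_rot: [0.209, 0.978, 0.0, -0.001]
ft_force: [0.4, -0.4, -2.3]
finger_gap: 0.021
gripper_force: 50.0
```

drive_tool:
  commands: [0, 0, 0, 0, 0, 0, 0.95, 0, 0, 0, 0, 0, 0, 0.95, 0, 0, 0, 0, 0, 0, 0.95, 0, 0, 0, 0, 0, 0, 0.95, 0, 0, 0, 0, 0, 0, 0.95]

```text
time_s: 27.73
eef_pos: [0.6007, -0.0322, 0.1308]
tool_rot: [0.446, 0.895, 0.0, -0.0]
ft_force: [-0.1, 1.8, -3.2]
finger_gap: 0.0206
gripper_force: 50.0
```

drive_tool:
  commands: [0, 0, 0, 0, 0, 0, 0.95, 0, 0, 0, 0, 0, 0, 0.95, 0, 0, 0, 0, 0, 0, 0.8, 0, 0, 0, 0, 0, 0, 0.6, 0, 0, 0, 0, 0, 0, 0]

```text
time_s: 28.15
eef_pos: [0.6006, -0.0323, 0.1308]
tool_rot: [0.592, 0.806, -0.0, -0.0]
ft_force: [-0.8, 0.4, -3.3]
finger_gap: 0.0208
gripper_force: 50.1
```

```bash
python3 q.py
```

```text
28.15 [ 0.6005569  -0.03226314  0.13075542] [-0.75818775  0.39757885 -3.26740153] [ 0.22737862 -0.04924153  0.3224756 ] -72.55303398798648
```

drive_tool:
  commands: [0, 0, 0, 0, 0, 0, -0.4, 0, 0, 0, -0.4, 0, 0, 0, 0, 0, 0, -0.7, 0, 0, 0, 0, 0, 0, 0, 0, 0, 0, 0, 0.7, 0, 0, 0, 0, 0]

```text
time_s: 28.57
eef_pos: [0.5958, -0.018, 0.1594]
tool_rot: [0.575, 0.818, 0.0, 0.002]
ft_force: [-0.1, 0.2, -2.3]
finger_gap: 0.021
gripper_force: 50.0
```

drive_tool:
  commands: [0, 0.865, -0.01, 0, 0, 0, 0, 0, 0.865, -0.01, 0, 0, 0, 0, 0, 0.865, -0.01, 0, 0, 0, 0, 0, 0.865, -0.01, 0, 0, 0, 0, 0, 0.865, 0, 0, 0, 0, 0]

```text
time_s: 28.98
eef_pos: [0.5559, 0.0867, 0.158]
tool_rot: [0.574, 0.819, -0.0, -0.0]
ft_force: [0.5, 0.5, -2.5]
finger_gap: 0.0209
gripper_force: 50.0
```

drive_tool:
  commands: [0, 0.865, 0, 0, 0, 0, 0, 0, 0, 0, 0, 0, 0, -0.9, 0, 0, 0, 0, 0, 0, -0.9, 0, 0, 0, 0, 0, 0, -0.9, 0, 0, 0, 0, 0, 0, -0.9]

```text
time_s: 29.4
eef_pos: [0.5489, 0.1063, 0.158]
tool_rot: [0.408, 0.913, -0.0, -0.0]
ft_force: [-0.4, -0.0, -1.7]
finger_gap: 0.021
gripper_force: 50.0
```

drive_tool:
  commands: [0, 0, 0, 0, 0, 0, -0.9, 0, 0, 0, 0, 0, 0, -0.9, 0, 0, 0, 0, 0, 0, -0.9, 0, 0, 0, 0, 0, 0, -0.9, 0, 0, 0, 0, 0, 0, -0.37]

```text
time_s: 29.82
eef_pos: [0.549, 0.1061, 0.158]
tool_rot: [0.211, 0.978, -0.0, -0.0]
ft_force: [-0.1, -1.0, -2.1]
finger_gap: 0.021
gripper_force: 50.0
```

```bash
python3 look.py w10
```

```text
tcp [0.549  0.1061 0.158 ] keyyaw -24.33360677418604 F [-0.0711 -0.9649 -2.1357] gap 0.021036449946652557
1 hidden 0
2 hidden 0
3 rel ctr mm [0.6704 0.4347] size (9.7, 32.9) yaw -63.25782
4 hidden 0
```

drive_tool:
  commands: [0, -0.03, 0, 0.4, 0, 0, 0, 0, 0, 0, 0.35, 0, 0, 0, 0, 0, 0, 0.2, 0, 0, 0, 0, 0, 0, 0.14, 0, 0, 0, 0, 0, 0, 0, 0, 0, 0]

```text
time_s: 30.28
eef_pos: [0.5497, 0.1053, 0.1299]
tool_rot: [0.214, 0.977, -0.0, -0.001]
ft_force: [-0.0, -0.7, -1.1]
finger_gap: 0.0208
gripper_force: 50.0
```

drive_tool:
  commands: [0, 0, 0, 0, 0, 0, 0.95, 0, 0, 0, 0, 0, 0, 0.95, 0, 0, 0, 0, 0, 0, 0.95, 0, 0, 0, 0, 0, 0, 0.95, 0, 0, 0, 0, 0, 0, 0.95]

```text
time_s: 30.7
eef_pos: [0.55, 0.1056, 0.1311]
tool_rot: [0.449, 0.893, 0.0, -0.0]
ft_force: [-0.7, 2.3, -2.7]
finger_gap: 0.0212
gripper_force: 50.0
```

drive_tool:
  commands: [0, 0, 0, 0, 0, 0, 0.95, 0, 0, 0, 0, 0, 0, 0.95, 0, 0, 0, 0, 0, 0, 0.8, 0, 0, 0, 0, 0, 0, 0.6, 0, 0, 0, 0, 0, 0, 0]

```text
time_s: 31.12
eef_pos: [0.5499, 0.1056, 0.1311]
tool_rot: [0.595, 0.804, -0.0, -0.0]
ft_force: [-2.4, 1.2, -3.3]
finger_gap: 0.0211
gripper_force: 50.2
```

```bash
python3 q.py
```

```text
31.1167 [0.54991895 0.10555921 0.1310913 ] [-2.43919868  1.2338682  -3.26159358] [0.28329459 0.13561481 0.30549907] -73.03934674793018
```

drive_tool:
  commands: [0, 0, 0, 0, 0, 0, -0.4, 0, 0, 0, -0.4, 0, 0, 0, 0, 0, 0, -0.7, 0, 0, 0, 0, 0, 0, 0, 0, 0, 0, 0, 0, 0, 0, 0, 0, -0.9]

```text
time_s: 31.53
eef_pos: [0.5509, 0.1052, 0.1599]
tool_rot: [0.538, 0.843, 0.001, 0.001]
ft_force: [0.1, -0.6, -3.4]
finger_gap: 0.0208
gripper_force: 50.0
```

drive_tool:
  commands: [0, 0, 0, 0, 0, 0, -1, 0, 0, 0, 0, 0, 0, -1, 0, 0, 0, 0, 0, 0, -1, 0, 0, 0, 0, 0, 0, -1, 0, 0, 0, 0, 0, 0, -1]

```text
time_s: 31.95
eef_pos: [0.5503, 0.1052, 0.1586]
tool_rot: [0.299, 0.954, 0.0, 0.0]
ft_force: [-1.0, -0.3, -1.4]
finger_gap: 0.0213
gripper_force: 50.0
```

drive_tool:
  commands: [0, 0, 0, 0, 0, 0, -1, 0, 0, 0, 0, 0, 0, -1, 0, 0, 0, 0, 0, 0, -1, 0, 0, 0, 0, 0, 0, 0, 0, -0.207, -0.897, 0, 0, 0, 0]

```text
time_s: 32.37
eef_pos: [0.5486, 0.0845, 0.1586]
tool_rot: [0.149, 0.989, 0.001, 0.0]
ft_force: [-0.5, -0.4, -2.2]
finger_gap: 0.0209
gripper_force: 50.0
```

drive_tool:
  commands: [0, -0.207, -0.897, 0, 0, 0, 0, 0, -0.207, -0.897, 0, 0, 0, 0, 0, -0.207, -0.897, 0, 0, 0, 0, 0, -0.207, -0.897, 0, 0, 0, 0, 0, -0.207, -0.897, 0, 0, 0, 0]

```text
time_s: 32.78
eef_pos: [0.5401, -0.0336, 0.1587]
tool_rot: [0.151, 0.989, -0.0, 0.0]
ft_force: [0.0, 0.5, -2.0]
finger_gap: 0.0212
gripper_force: 50.0
```

drive_tool:
  commands: [0, -0.207, -0.897, 0, 0, 0, 0, 0, -0.207, -0.897, 0, 0, 0, 0, 0, -0.207, -0.897, 0, 0, 0, 0, 0, -0.207, -0.897, 0, 0, 0, 0, 0, 0, 0, 0, 0, 0, 0]

```text
time_s: 33.2
eef_pos: [0.5334, -0.1278, 0.1586]
tool_rot: [0.152, 0.988, -0.001, 0.0]
ft_force: [-0.2, -0.2, -2.1]
finger_gap: 0.0211
gripper_force: 50.0
```

```bash
python3 look.py w11; python3 - <<'E'
import cv2
cv2.imwrite('pics/c11.png',cv2.resize(cv2.imread('pics/w11.png')[:300,240:],None,fx=2,fy=2,interpolation=cv2.INTER_CUBIC))
E
```

```text
tcp [ 0.5334 -0.1278  0.1586] keyyaw -17.5115969868138 F [-0.1951 -0.1733 -2.0585] gap 0.02112230979709205
1 rel ctr mm [ 0.089  -0.3818] size (9.8, 32.4) yaw -64.444176
2 rel ctr mm [0.2633 0.3646] size (9.8, 33.5) yaw -64.372665
3 rel ctr mm [ 0.5265 -0.1271] size (9.7, 33.3) yaw -63.812096
4 rel ctr mm [ 0.487  -1.1037] size (9.7, 31.8) yaw -62.514675
```

View pics/c11.png

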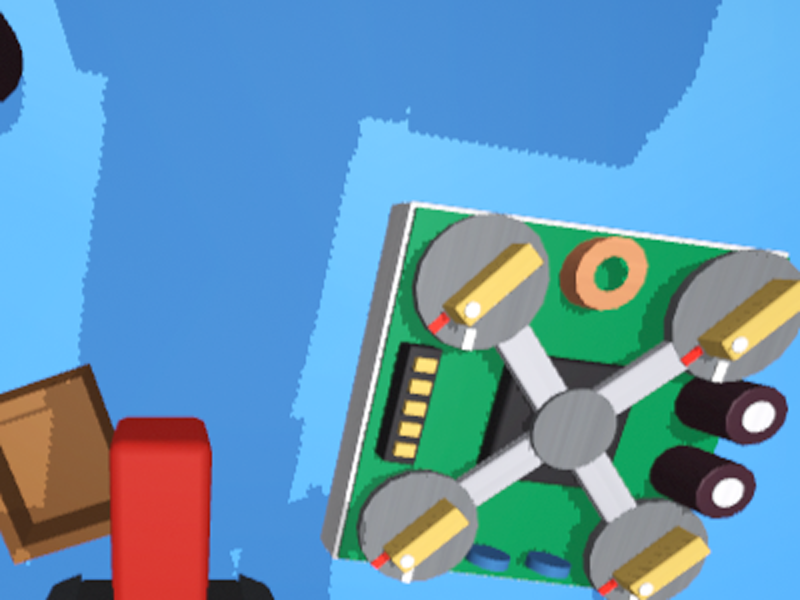

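drive_tool:
  commands: [0, -0.181, -0.78, 0, 0, 0, 0, 0, -0.181, -0.78, 0, 0, 0, 0, 0, -0.181, -0.78, 0, 0, 0, 0, 0, -0.181, -0.78, 0, 0, 0, 0, 0, -0.181, -0.78, 0, 0, 0, 0]

```text
time_s: 33.67
eef_pos: [0.5266, -0.224, 0.1586]
tool_rot: [0.15, 0.989, 0.0, 0.0]
ft_force: [0.2, 0.5, -1.3]
finger_gap: 0.0206
gripper_force: 50.0
```

drive_tool:
  commands: [0, -0.181, -0.78, 0, 0, 0, 0, 0, -0.181, -0.78, 0, 0, 0, 0, 0, -0.181, -0.78, 0, 0, 0, 0, 0, -0.181, -0.78, 0, 0, 0, 0, 0, 0, 0, 0, 0, 0, 0]

```text
time_s: 34.08
eef_pos: [0.5206, -0.3061, 0.1583]
tool_rot: [0.151, 0.989, -0.0, 0.0]
ft_force: [-0.0, 0.2, -2.0]
finger_gap: 0.0213
gripper_force: 50.0
```

drive_tool:
  commands: [0, 0, 0, 0, 0, 0, 0, 0, 0, 0, 0.3, 0, 0, 0, 0, 0, 0, 0.3, 0, 0, 0, 0, 0, 0, 0.3, 0, 0, 0, 0, 0, 0, 0, 0, 0, 0]

```text
time_s: 34.5
eef_pos: [0.5203, -0.3026, 0.1339]
tool_rot: [0.149, 0.989, 0.001, -0.001]
ft_force: [-0.7, 0.9, -2.4]
finger_gap: 0.021
gripper_force: 50.0
```

```bash
python3 q.py; python3 - <<'E'
from h import *
im=imaging.get_image('side');w=imaging.get_image('wrist')
o=np.hstack([cv2.resize(im[250:350,230:330],(400,400),interpolation=cv2.INTER_CUBIC),cv2.resize(w[100:300,220:420],(400,400),interpolation=cv2.INTER_CUBIC)])
cv2.imwrite('pics/c12.png',o)
E
```

```text
34.5 [ 0.5202542  -0.30263214  0.13394964] [-0.66665956  0.87968728 -2.39850182] [ 0.07081204 -0.13008058  0.06409789] -17.103577813254724
```

View pics/c12.png

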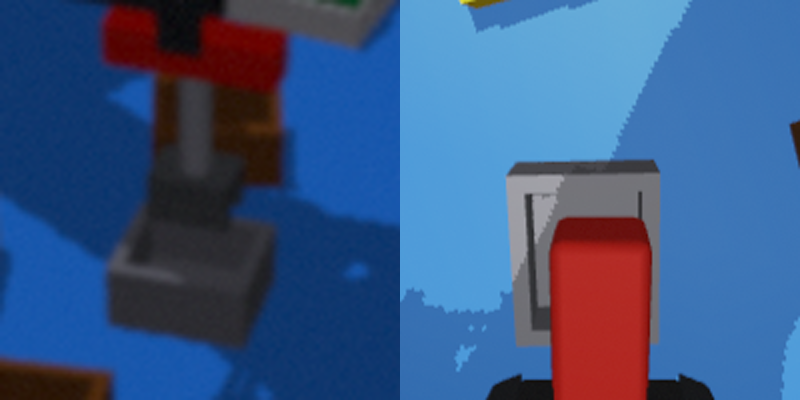

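drive_tool:
  commands: [0, 0, -0.2, 0, 0, 0, 0, 0, 0, 0, 0, 0, 0, 0, 0, 0, 0, 0, 0, 0, 0, 0, 0, 0, 0, 0, 0, 0, 0, 0, 0, 0, 0, 0, 0]

```text
time_s: 35.02
eef_pos: [0.5193, -0.3088, 0.1363]
tool_rot: [0.149, 0.989, -0.0, 0.0]
ft_force: [0.3, 0.3, -2.4]
finger_gap: 0.0212
gripper_force: 50.0
```

drive_tool:
  commands: [0, 0, 0, 0, 0, 0, 0, 0, 0, 0, 0, 0, 0, 0, 0, 0, 0, 0, 0, 0, 0, 0, 0, 0, 0, 0, 0, 0, 0, 0, 0, 0, 0, 0, 0]

```text
time_s: 35.43
eef_pos: [0.5193, -0.3087, 0.1361]
tool_rot: [0.149, 0.989, 0.0, -0.0]
ft_force: [-0.2, -0.2, -1.9]
finger_gap: 0.0213
gripper_force: 50.0
```

drive_tool:
  commands: [0, 0, 0.03, 0.35, 0, 0, 0, 0, 0, 0, 0.35, 0, 0, 0, 0, 0, 0, 0.35, 0, 0, 0, 0, 0, 0, 0.3, 0, 0, 0, 0, 0, 0, 0.25, 0, 0, 0]

```text
time_s: 35.85
eef_pos: [0.5192, -0.3078, 0.0946]
tool_rot: [0.149, 0.989, 0.0, -0.001]
ft_force: [-0.8, -0.2, -2.4]
finger_gap: 0.0209
gripper_force: 50.0
```

drive_tool:
  commands: [0, 0, 0, 0.12, 0, 0, 0, 0, 0, 0, 0.08, 0, 0, 0, 0, 0, 0, 0.04, 0, 0, 0, 0, 0, 0, 0, 0, 0, 0, 0, 0, 0, 0, 0, 0, 0]

```text
time_s: 36.27
eef_pos: [0.5197, -0.3081, 0.0904]
tool_rot: [0.149, 0.989, -0.0, 0.0]
ft_force: [-0.6, 0.5, -2.6]
finger_gap: 0.0212
gripper_force: 50.0
```

```bash
python3 q.py
```

```text
36.2667 [ 0.51967012 -0.30813324  0.09044115] [-0.64182747  0.45719363 -2.55966249] [ 5.7754970e-02 -1.4945397e-01  3.0555031e-05] -17.131980221662765
```

Force still reads the key's weight only, so it isn't on the floor yet. I'll go down another 4 mm slowly.

drive_tool:
  commands: [0, 0, 0, 0.05, 0, 0, 0, 0, 0, 0, 0.04, 0, 0, 0, 0, 0, 0, 0.04, 0, 0, 0, 0, 0, 0, 0.03, 0, 0, 0, 0, 0, 0, 0, 0, 0, 0]

```text
time_s: 36.68
eef_pos: [0.5196, -0.3081, 0.0862]
tool_rot: [0.149, 0.989, -0.0, 0.0]
ft_force: [-0.1, 1.0, -2.4]
finger_gap: 0.0211
gripper_force: 50.0
```

drive_tool:
  commands: [0, 0, 0, 0.02, 0, 0, 0, 0, 0, 0, 0.02, 0, 0, 0, 0, 0, 0, 0, 0, 0, 0, 0, 0, 0, 0, 0, 0, 0, 0, 0, 0, 0, 0, 0, 0]

```text
time_s: 37.1
eef_pos: [0.5199, -0.3082, 0.0861]
tool_rot: [0.149, 0.989, -0.0, 0.001]
ft_force: [-0.8, 0.8, 5.9]
finger_gap: 0.0211
gripper_force: 50.0
```

drive_tool:
  commands: [0, 0, 0, -0.01, 0, 0, 0, 0.3, 0, 0, 0, 0, 0, 0, 0.4, 0, 0, 0, 0, 0, 0, 0.6, 0, 0, 0, 0, 0, 0, 0.8, 0, 0, 0, 0, 0, 0]
  newtons: 10

```text
time_s: 37.52
eef_pos: [0.5194, -0.308, 0.0851]
tool_rot: [0.149, 0.989, 0.0, -0.0]
ft_force: [0.7, 0.1, -0.1]
finger_gap: 0.0441
gripper_force: 0.0
```

drive_tool:
  commands: [0.9, 0, 0, 0, 0, 0, 0, 1, 0, 0, 0, 0, 0, 0, 1, 0, 0, 0, 0, 0, 0, 1, 0, 0, 0, 0, 0, 0, 1, 0, 0, 0, 0, 0, 0]

```text
time_s: 37.93
eef_pos: [0.5195, -0.308, 0.0854]
tool_rot: [0.149, 0.989, 0.0, 0.0]
ft_force: [-0.4, -1.0, -0.1]
finger_gap: 0.0775
gripper_force: 0.0
```

drive_tool:
  commands: [1, 0, 0, 0, 0, 0, 0, 1, 0, 0, 0, 0, 0, 0, 1, 0, 0, 0, 0, 0, 0, 1, 0, 0, 0, 0, 0, 0, 1, 0, 0, 0, 0, 0, 0]

```text
time_s: 38.35
eef_pos: [0.5195, -0.308, 0.0853]
tool_rot: [0.149, 0.989, 0.0, -0.0]
ft_force: [0.3, -0.6, -0.5]
finger_gap: 0.0882
gripper_force: 0.0
```

drive_tool:
  commands: [1, 0, 0, -0.3, 0, 0, 0, 1, 0, 0, -0.7, 0, 0, 0, 1, 0, 0, -0.9, 0, 0, 0, 1, 0, 0, -0.9, 0, 0, 0, 1, 0, 0, -0.9, 0, 0, 0]

```text
time_s: 38.77
eef_pos: [0.5195, -0.308, 0.1796]
tool_rot: [0.149, 0.989, -0.0, 0.0]
ft_force: [-0.4, -0.1, 0.7]
finger_gap: 0.0882
gripper_force: 0.0
```

drive_tool:
  commands: [1, 0, 0, -0.9, 0, 0, 0, 1, 0, 0, -0.9, 0, 0, 0, 1, 0, 0, -0.6, 0, 0, 0, 1, 0, 0, 0, 0, 0, 0, 1, 0, 0, 0, 0, 0, 0]

```text
time_s: 39.18
eef_pos: [0.5196, -0.3081, 0.2382]
tool_rot: [0.149, 0.989, -0.0, 0.0]
ft_force: [0.6, -0.4, -0.9]
finger_gap: 0.0882
gripper_force: 0.0
```

```bash
python3 q.py; python3 - <<'E'
from h import *
im=imaging.get_image('side');w=imaging.get_image('wrist')
o=np.hstack([cv2.resize(im[150:350,200:400],(400,400),interpolation=cv2.INTER_CUBIC),cv2.resize(w[100:300,220:420],(400,400),interpolation=cv2.INTER_CUBIC)])
cv2.imwrite('pics/c13.png',o)
E
```

```text
39.1833 [ 0.51959526 -0.30807393  0.2382206 ] [ 0.61003353 -0.36794975 -0.89468966] [-0.02199287 -0.16537243  0.04395654] -17.133381064363956
```

View pics/c13.png

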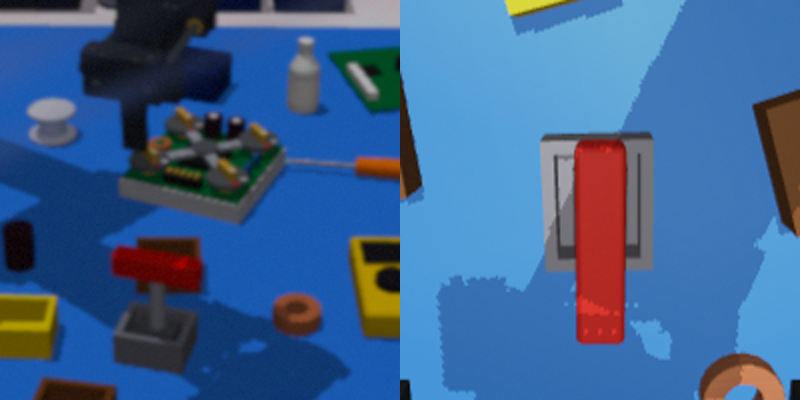

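The key stands upright in the grey stand, the gripper is clear, and the bystanders are where they were.

```bash
python3 -c "
from workcell import ctrl;print(ctrl.hand_in())"
```

```text
the job is handed in; nothing more can be done
None
```

All four screws were brought to half-way and then fully home, both rounds in the order 1-3-2-4. The key is back upright in its grey stand, and the job was handed in at about 39 s.

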